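# Fit the idler lever's tension spring

### The job

Take the tension spring from its cradle and drop its hook leg fully home into the hole in the anchor bracket's tab, feeling for the hole gently because the tab is adjustable and the hole is not always in the same place. Then stretch the spring by its other end and put the eye over the pin on the idler lever, down under the pin's head, so that, when you let go, the spring holds the lever closed. Do not overstretch the spring (more than 58 mm ruins it), do not press its hook hard on the tab, and leave the other things on the bench where they are.

Things in the scene. Friction and masses are not known exactly. Their poses are not given: they have to be found in the camera images.
- spring: Loose tension spring, about 80 g, lying level in a narrow printed cradle. Origin on its centre line at the top of the hook leg; x along it to the eye, z up. Leg: round, 6 mm, straight down from the origin. A 6 mm bar leads from the leg to the hook block (middle at x = 34 mm), then coil (14 mm across, x = 43 to 83), eye block (x = 92 at rest), eye (x = 126 at rest).
- hook_block (a point): Middle of the spring's square metal block on the hook side, 34 mm from the leg: 18 mm long (x, along the spring towards the eye), 12 mm wide (y), 14 mm high, flat sides for gripping from above. In the cradle it is 50 mm above the bench and free on both sides.
- hook_tip (a point): Flat lower end of the spring's hook leg (6 mm thick), 18 mm below the spring's centre line. With the hook fully home the bar lies on the tab and this tip is 15 mm below the tab's top face.
- eye_block (a point): Middle of the spring's other block, next to the eye (18 x 12 x 14 mm, flat sides for gripping): 92 mm from the hook leg at rest, more when stretched. x along the spring towards the eye, z up.
- eye (a point): Centre of the flat round eye at the far end of the spring: inside diameter 14 mm, wire 4 mm thick, lying level, 34 mm beyond the middle of the eye block (fixed to it).
- stretch (a joint): How far the spring is stretched, m; 0 at rest. It pulls with 4.2 N at rest plus 0.12 N per mm of stretch. Over 58 mm ruins it (it stops at 70 mm). Putting the eye over the pin needs about 30 to 48 mm; fitted, 20 to 40 mm remain.
- bracket: Fixed anchor bracket: foot, riser, level steel tab (72 mm along y, 40 mm along x, 6 mm thick, top 50 mm above the bench). Origin on the bench, 17 mm along y from under point tab_mark. At x = 65 to 75 mm stands a black rest, 50 mm wide, its top 45.5 mm above the bench: it carries the coil, so that the hooked spring lies level when let go.
- tab_mark (a point): Point on the top face of the bracket's tab. x level, roughly along the line to the lever's pin, y along the tab, z up. The tab's one round through hole (8.5 mm across, 10 mm from the front edge) is at x = 0 and between 3 and 31 mm along +y, where the tab was last clamped: no reading tells where, so find it by feel or sight. The tab stays put in use. Over 20 N of pressing before the hook is in scores it.
- post (a point): Centre of the shoulder (16 mm across, 48 mm above the bench) at the foot of the lever's upright pin; the eye comes to lie on it. Pin 8 mm thick, top 14 mm above the shoulder, with a head 10 mm across starting 9 mm above the shoulder. z up, x away from the bracket. About 155 to 175 mm from the hole while the lever is open.
- lever (a joint): Angle of the idler lever, rad: 0 open (a weak return spring holds it there), 0.16 closed (its roller against the brass drive roller). It turns about an upright axis 60 mm from the pin, which moves about 10 mm towards the bracket as it closes.
- screwdriver: Bystander: a screwdriver with a plastic handle, lying flat. Origin under its middle. Leave it where it is.
- wrench: Bystander: a flat open-ended wrench lying between the cradle and the bracket. Origin under its middle. Leave it where it is.
- scraper: Bystander: a flat bed scraper (spatula) lying on the bench. Origin under its middle. Leave it where it is.
- jar: Bystander: a lidded jar, 56 mm across, 70 mm tall. Origin under its middle. Leave it where it is.
- glue: Bystander: an upright bottle, 48 mm across, 130 mm tall. Origin under its middle. Leave it where it is.
Not all that is in view belongs to the job. Of the things like the spring, leave any that is green or purple; of the rest the larger one is meant.

How it is judged:
By the outcome, as a careful person would: the job done as asked, in the order asked, and still so for the second after the job is handed in, with the robot touching nothing.
It also fails if it takes over 64 s, if anything falls off the work surface, if the arm or the gripper's body presses on something with over 40 N, if the wrist force passes 120 N, or if a joint passes its speed limit or range.

### The arm

A 6-joint arm with a two-finger parallel gripper is mounted at the origin on the work surface. World frame = base frame: x ahead of the robot, y to its left, z up, the work surface at z = 0. Lengths are in m, angles in rad, forces in N, time in s.
With the tool pointing down it reaches from about 0.225 to 0.875 m from the base axis. Payload 3.4 kg.
Tool frame: the origin (TCP) lies between the finger pads; the fingertips stand 22 mm ahead of it and the grasp point (between the pads) lies 3 mm ahead of it (tip_extent is the distance from the TCP to the fingertips, in m); z points along the fingers, y is the direction in which the jaws open and shut (so a half turn about z gives the same grasp; the last joint's range is limited). The gripper opens to 85 mm and grips with 20 to 120 N. Pads are 22 mm wide; open, the fingers measure 114 mm over their backs; the gripper's body (76 mm by 85 mm) begins 54 mm behind the grasp point. The pads swing forward as they close: fully open they stand 13 mm farther back than shut.
Start: joints at [-1.24, 0.276, 1.505, -0, 1.361, -0.121], TCP at [0.251, -0.517, 0.253] pointing down, gripper open.
Joint ranges: [-2.89, 2.89], [-0.75, 2.08], [0.22, 2.7], [-1.18, 4.32], [0.11, 2.71], [-2.7, 2.7]. Speed limits (rad/s): [2.57, 2.57, 3.14, 3.14, 3.14, 3.14].

### API

Orientations are given as [roll, pitch, yaw] about the fixed x, y, z axes, in that order (R = Rz(yaw) Ry(pitch) Rx(roll)).
In Python, from station import * gives the robot as it stands. The module is installed in compiled form; this text tells all that it offers.
- The arm moves only by the shell command python3 -m creep 'ROWS' [FORCE]. ROWS is JSON, a list of rows, each an object of numbers: "grip": the opening, from 0 (shut) to 1 (fully open); "x", "y", "z": the shift along the tool's x, y, z in m; "wx", "wy", "wz": the turn, a rotation vector about the tool's x, y, z in degrees. In form: [{"grip": .., "x": .., "y": .., "z": .., "wx": .., "wy": .., "wz": ..}, ...]. A call has exactly 10 rows; each row is the pose to reach, as a shift and turn from the pose commanded when the call began, along the tool's axes at that moment; what a row does not reach only later rows make up. A row lasts 1/8 s, in which the tool goes at most 62.5 mm and 10.7 degrees, less where a joint would pass 70% of its speed; a pose out of reach is approached as far as the arm can. A call with a gripper value outside its range is refused whole. The fingers move at their own pace and stop on an object; FORCE is the grip in N (left out, the last holds). Time passes only in rows, so rows that repeat a pose let the fingers close, or fill a call up. It gives the time, the measured TCP pose, the force and the opening at its end, in the units of the state.
- state(): the state, without advancing time (a new reading comes with each control period).
- capture(name): name is "side" or "top" or "wrist"; returns a dict with "pixels" (384x512x3 uint8, red, green, blue), "camera_matrix" (3x3 intrinsics, pixels), "dist_coeffs" ([k1, k2, p1, p2, k3] as OpenCV has them; the pictures are not rectified), "R" (3x3) and "t" (3): a world point X has camera coordinates R X + t; the wrist camera has in their place "hand_eye" (4x4, takes a point from camera to tool coordinates, whose origin is the TCP and whose axes are the flange's). Camera axes: x right, y down, z forward; pixel columns grow to the right and rows downward; lengths in m; the calibration is good to about 2 mm. A picture is of the moment at which its call begins: read the wrist's pose just before it. There is no depth.
- finish_job(): hands the job in, once; it reports no verdict.
The state is a dict: "clock": time; "joint_positions": joint angles; "qvel": joint speeds; "joint_torque": joint torques, N m; "tcp_pos": TCP position; "tcp_rot": TCP orientation; "force": force on the tool from outside, world axes, zero at the start; "moment": the same for the moment, N m; "width": finger opening in m.
Only numpy, scipy, OpenCV 4.12 (cv2) and the standard library are available. Lean on these libraries where they do the work, as an engineer would, in place of code of your own. Each camera call takes 0.05 s, during which the arm holds its last target.

## Working session

There is one attempt and no reset: what is moved stays moved. The work goes in short steps, Python scripts to look and compute and a shell command to move; the robot and the scene stay as the last step left them, time stands still between calls to the robot, and variables do not carry over. Pictures are saved under pics/ and viewed, and the job is handed in when it is done.

```bash
mkdir -p pics; ls; cat > h.py <<'E'
from station import *
import numpy as np, cv2
def snap(n,f):
    s=state(); c=capture(n); cv2.imwrite(f,c["pixels"][:,:,::-1]); 
    import pickle; pickle.dump((s,c),open(f+".pkl","wb")); return s,c
E
python3 - <<'E'
from h import *
s,c=snap("top","pics/top0.png"); print(s); print({k:v for k,v in c.items() if k!='pixels'})
s,c=snap("side","pics/side0.png"); print({k:v for k,v in c.items() if k!='pixels'})
s,c=snap("wrist","pics/wrist0.png"); print({k:v for k,v in c.items() if k!='pixels'})
E
```

```text
pics
{'clock': 0.0, 'joint_positions': array([-1.24000607e+00,  2.76577557e-01,  1.50613253e+00, -2.63038735e-08,
        1.36069579e+00, -1.20997404e-01]), 'qvel': array([ 1.32774537e-03,  4.25443062e-04,  4.02400483e-04, -2.44182266e-04,
       -1.53785115e-03,  4.24910203e-06]), 'joint_torque': array([ 2.51268775e-04, -4.16775548e+01, -2.45810366e+01, -8.21627327e-05,
        1.07971145e-02,  1.43185747e-05]), 'tcp_pos': array([ 0.25086688, -0.51684505,  0.25244986]), 'tcp_rot': array([-3.13979268e+00, -2.18835241e-04,  4.51787466e-01]), 'force': array([ 0.49099195, -0.21433318,  0.18205894]), 'moment': array([-0.0090301 ,  0.0111682 , -0.01033392]), 'width': 0.08506127199872793}
{'camera_matrix': array([[384.41936452,   0.        , 255.01101859],
       [  0.        , 384.41936452, 190.2298372 ],
       [  0.        ,   0.        ,   1.        ]]), 'dist_coeffs': array([0.00317308, 0.        , 0.        , 0.        , 0.        ]), 'R': array([[ 0.027167  , -0.99877122,  0.04144871],
       [-0.99489113, -0.03104795, -0.0960607 ],
       [ 0.09722956, -0.03862728, -0.99451212]]), 
[... 431 characters left out ...]
4197, -0.76979888, -0.48814929]]), 't': array([0.4703339 , 0.20675552, 0.87606823])}
{'camera_matrix': array([[281.79564452,   0.        , 254.86999399],
       [  0.        , 281.79564452, 185.75356773],
       [  0.        ,   0.        ,   1.        ]]), 'dist_coeffs': array([-0.05481075,  0.        ,  0.        ,  0.        ,  0.        ]), 'hand_eye': array([[ 3.95610994e-04, -9.63824983e-01, -2.66535637e-01,
         6.76304857e-02],
       [ 9.99999908e-01,  3.37280799e-04,  2.64622391e-04,
         8.05001450e-04],
       [-1.65152319e-04, -2.66535718e-01,  9.63825028e-01,
        -1.21184828e-01],
       [ 0.00000000e+00,  0.00000000e+00,  0.00000000e+00,
         1.00000000e+00]])}
```

View pics/top0.png

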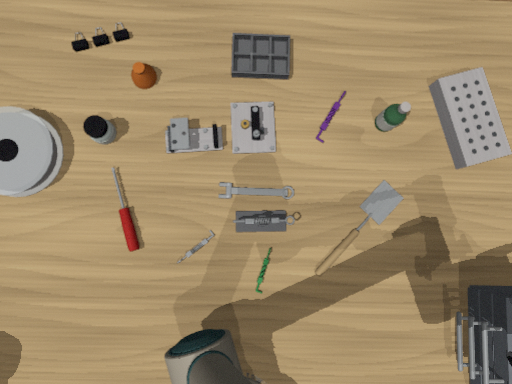

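View pics/side0.png

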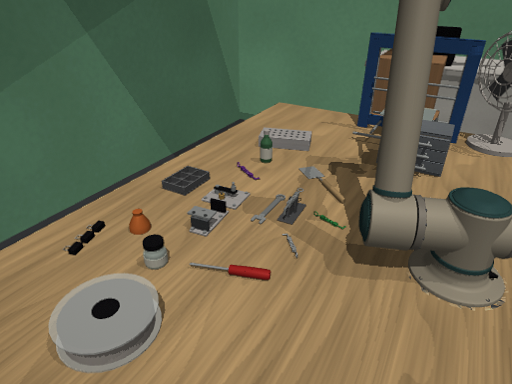

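View pics/wrist0.png

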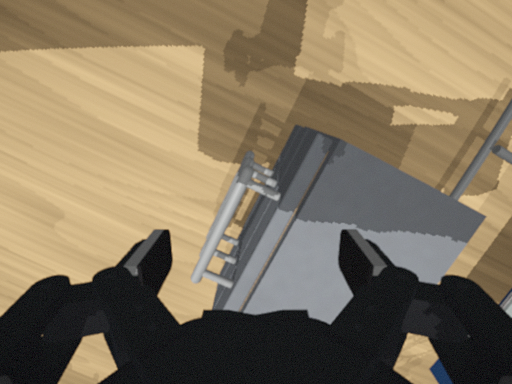

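Candidates in the top view are: the grey spring in the cradle (265,220), a small grey one (197,247), a green one (264,270) and a purple one (331,116). I choose the larger grey one in the cradle, and check it in a crop.

```bash
python3 - <<'E'
import cv2
a=cv2.imread("pics/top0.png")
cv2.imwrite("pics/c0.png",cv2.resize(a[180:260,200:310],None,fx=7,fy=7,interpolation=cv2.INTER_CUBIC))
cv2.imwrite("pics/c1.png",cv2.resize(a[90:165,155:285],None,fx=6,fy=6,interpolation=cv2.INTER_CUBIC))
a=cv2.imread("pics/side0.png")
cv2.imwrite("pics/c2.png",cv2.resize(a[170:260,180:320],None,fx=5.5,fy=5.5,interpolation=cv2.INTER_CUBIC))
E
```

```text
(no output)
```

View pics/c0.png

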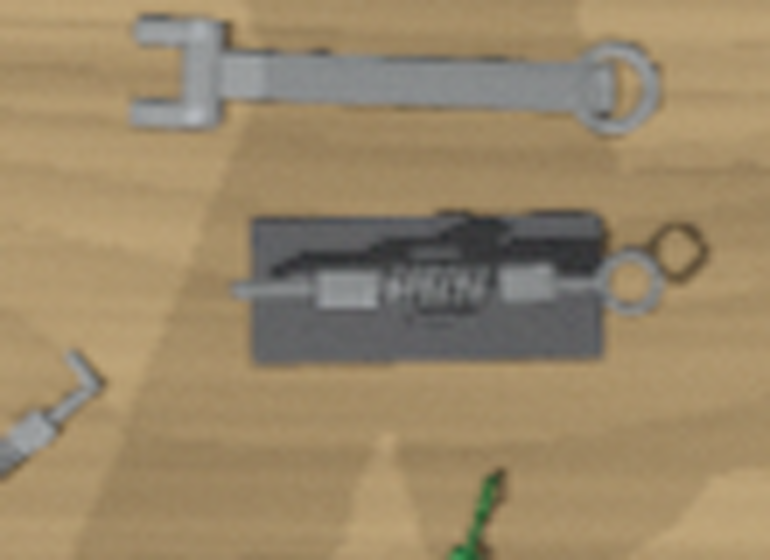

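View pics/c1.png

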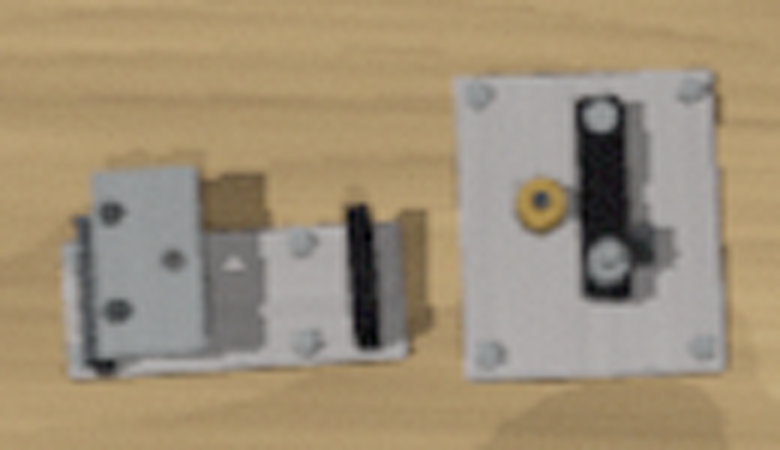

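View pics/c2.png

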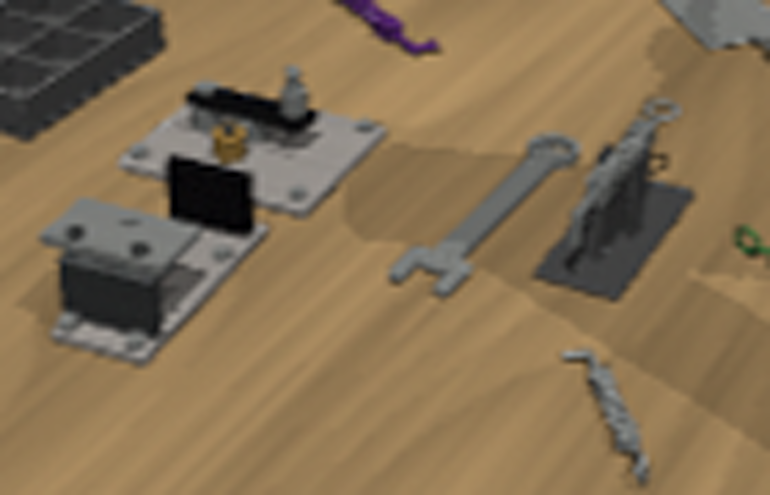

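The crops show the cradle spring with hook at left (235,291 in the crop) and eye at right (632,282). The bracket's tab has two bolt heads plus one dark hole near its front edge, at top pixel about (184,133). The pin is at about (256,133).

```bash
cat >> h.py <<'E'
from scipy.spatial.transform import Rotation as Ro
import pickle
def cam(s,c):
    if "R" in c: R=np.array(c["R"]);t=np.array(c["t"]); return -R.T@t,R.T
    T=np.eye(4);T[:3,:3]=Ro.from_euler('xyz',s["tcp_rot"]).as_matrix();T[:3,3]=s["tcp_pos"]
    M=T@c["hand_eye"]; return M[:3,3],M[:3,:3]
def ray(s,c,uv):
    p=cv2.undistortPoints(np.array([[uv]],float),c["camera_matrix"],c["dist_coeffs"])[0,0]
    o,R=cam(s,c); return o,R@np.array([p[0],p[1],1.])
def onz(s,c,uv,z):
    o,d=ray(s,c,uv); return o+d*(z-o[2])/d[2]
def proj(s,c,X):
    o,R=cam(s,c); r=R.T; 
    return cv2.projectPoints(np.array([X],float),cv2.Rodrigues(r)[0],-r@o,c["camera_matrix"],c["dist_coeffs"])[0].ravel()
def load(f): return pickle.load(open(f+".pkl","rb"))
def tool(s,X):
    return Ro.from_euler('xyz',s["tcp_rot"]).as_matrix().T@(np.array(X)-s["tcp_pos"])
E
python3 - <<'E'
from h import *
np.set_printoptions(precision=4,suppress=True)
s,c=load("pics/top0.png")
P=lambda x,y,k,ox,oy,z: onz(s,c,(ox+(x+.5)/k-.5,oy+(y+.5)/k-.5),z)
for n,x,y in [("leg",237,291),("hb",348,290),("eb",528,284),("eye",632,282)]: print(n,P(x,y,7,200,180,.057 if n!='eye' else .05))
for n,x,y,z in [("hole",173,260,.05),("corner",92,172,.05),("c",195,167,.05),("c",205,352,.05),("c",103,357,.05),("pin",605,258,.062),("piv",600,115,.05),("rest1",357,207,.0455),("rest2",370,347,.0455)]: print(n,P(x,y,6,155,90,z))
E
```

```text
leg [0.4553 0.0119 0.057 ]
hb [ 0.4566 -0.0234  0.057 ]
eb [ 0.4601 -0.0809  0.057 ]
eye [ 0.4618 -0.1152  0.05  ]
hole [0.6529 0.1325 0.05  ]
corner [0.686  0.1647 0.05  ]
c [0.6895 0.1258 0.05  ]
c [0.6179 0.1189 0.05  ]
c [0.6146 0.1571 0.05  ]
pin [ 0.6569 -0.0315  0.062 ]
piv [ 0.7161 -0.0285  0.05  ]
rest1 [0.6775 0.0639 0.0455]
rest2 [0.623  0.0569 0.0455]
```

```bash
python3 - <<'E'
from h import *
s=state(); print(tool(s,[.4566,-.0234,.16]), np.degrees(s["tcp_rot"]))
# roller height two views
st,ct=load("pics/top0.png"); ss,cs=load("pics/side0.png")
for uvt,uvs in [((155+540/6,90+203/6),(180+230/5.5,170+130/5.5)),((155+605/6,90+258/6),(180+293/5.5,170+70/5.5))]:
    o1,d1=ray(st,ct,uvt);o2,d2=ray(ss,cs,uvs)
    A=np.stack([d1,-d2],1);k=np.linalg.lstsq(A,o2-o1,rcond=None)[0];print(o1+k[0]*d1,o2+k[1]*d2)
E
```

```text
[ 0.40048778 -0.35411335  0.09321764] [-1.79919979e+02 -1.25781689e-02  2.58848601e+01]
[ 0.6864697  -0.00754213  0.02479597] [ 0.68701826 -0.00725554  0.02494421]
[ 0.65627985 -0.03251066  0.06077824] [ 0.65800938 -0.03162981  0.06117878]
```

```bash
python3 -m creep '[{"x":0.04,"y":-0.035,"z":0.009,"wz":-7,"grip":1},{"x":0.085,"y":-0.075,"z":0.02,"wz":-16,"grip":1},{"x":0.13,"y":-0.115,"z":0.03,"wz":-25,"grip":1},{"x":0.175,"y":-0.155,"z":0.04,"wz":-34,"grip":1},{"x":0.22,"y":-0.195,"z":0.05,"wz":-43,"grip":1},{"x":0.265,"y":-0.235,"z":0.06,"wz":-52,"grip":1},{"x":0.31,"y":-0.275,"z":0.07,"wz":-60,"grip":1},{"x":0.355,"y":-0.315,"z":0.08,"wz":-67,"grip":1},{"x":0.4,"y":-0.354,"z":0.093,"wz":-67,"grip":1},{"x":0.4,"y":-0.354,"z":0.093,"wz":-67,"grip":1}]' 40
python3 - <<'E'
from h import *
s,c=snap("wrist","pics/w1.png"); print(s["clock"],s["tcp_pos"],np.degrees(s["tcp_rot"]))
cv2.imwrite("pics/w1b.png",cv2.resize(c["pixels"][:,:,::-1],None,fx=1.55,fy=1.55,interpolation=cv2.INTER_CUBIC))
E
```

```text
0.15 [ 0.25092344 -0.51695055  0.25263506] [-1.79919979e+02 -1.25781689e-02  2.58848601e+01]$[0]: bad value
```

View pics/w1b.png

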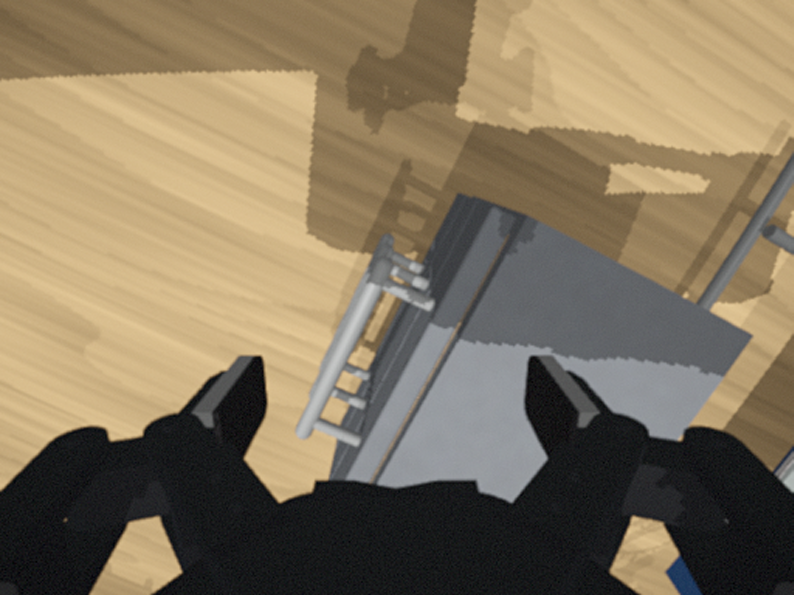

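The arm hasn't moved (same view as before): the call was refused, likely because every row needs all keys.

```bash
python3 -m creep '[{"grip":1,"x":0.04,"y":-0.035,"z":0.009,"wx":0,"wy":0,"wz":-7},{"grip":1,"x":0.085,"y":-0.075,"z":0.02,"wx":0,"wy":0,"wz":-16},{"grip":1,"x":0.13,"y":-0.115,"z":0.03,"wx":0,"wy":0,"wz":-25},{"grip":1,"x":0.175,"y":-0.155,"z":0.04,"wx":0,"wy":0,"wz":-34},{"grip":1,"x":0.22,"y":-0.195,"z":0.05,"wx":0,"wy":0,"wz":-43},{"grip":1,"x":0.265,"y":-0.235,"z":0.06,"wx":0,"wy":0,"wz":-52},{"grip":1,"x":0.31,"y":-0.275,"z":0.07,"wx":0,"wy":0,"wz":-60},{"grip":1,"x":0.355,"y":-0.315,"z":0.08,"wx":0,"wy":0,"wz":-67},{"grip":1,"x":0.4,"y":-0.354,"z":0.093,"wx":0,"wy":0,"wz":-67},{"grip":1,"x":0.4,"y":-0.354,"z":0.093,"wx":0,"wy":0,"wz":-67}]' 40
python3 - <<'E'
from h import *
s,c=snap("wrist","pics/w2.png"); print(s["clock"],s["tcp_pos"],np.degrees(s["tcp_rot"]))
cv2.imwrite("pics/w2b.png",cv2.resize(c["pixels"][:,:,::-1],None,fx=1.55,fy=1.55,interpolation=cv2.INTER_CUBIC))
E
```

```text
clock: 1.45
tcp_pos: [0.4566, -0.0205, 0.1594]
tcp_rot: [-3.14, -0.001, 1.628]
force: [0.2, -0.5, 0.3]
width: 0.0853
1.45 [ 0.45663312 -0.02047949  0.1593736 ] [-1.79918353e+02 -8.31776290e-02  9.32674812e+01]
```

View pics/w2b.png

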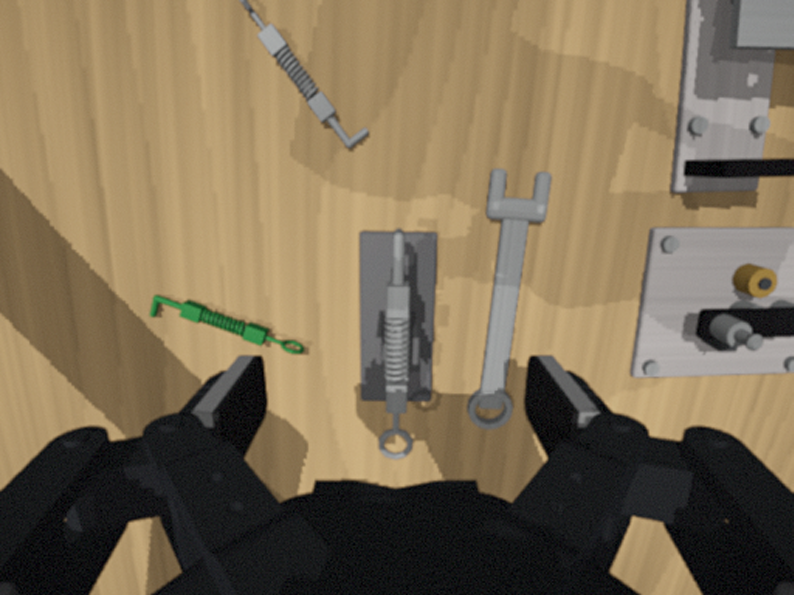

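The wrist view confirms the cradle spring: leg at (399,235), hook block (398,300), eye block (396,398), eye (395,444) in the enlarged picture.

```bash
python3 - <<'E'
from h import *
np.set_printoptions(precision=4,suppress=True)
s,c=load("pics/w2.png")
k=1.55
for n,u,v,z in [("leg",399,236,.053),("hbtopface far",398,287,.057),("hb near",398,314,.057),("eb",396,401,.057),("eye",395,444,.052)]:
    print(n,onz(s,c,((u+.5)/k-.5,(v+.5)/k-.5),z))
E
```

```text
leg [0.4571 0.0119 0.053 ]
hbtopface far [ 0.4581 -0.0147  0.057 ]
hb near [ 0.459  -0.0298  0.057 ]
eb [ 0.461  -0.0824  0.057 ]
eye [ 0.4622 -0.1147  0.052 ]
```

```bash
python3 - <<'E'
from h import *
s=state(); print(tool(s,[.4583,-.0235,.053]))
E
```

```text
[-0.00111127  0.00214465  0.10674025]
```

```bash
python3 -m creep '[{"grip":1,"x":-0.001,"y":0.002,"z":0.025,"wx":0,"wy":0,"wz":0.9},{"grip":1,"x":-0.001,"y":0.002,"z":0.055,"wx":0,"wy":0,"wz":0.9},{"grip":0.6,"x":-0.001,"y":0.002,"z":0.08,"wx":0,"wy":0,"wz":0.9},{"grip":0.5,"x":-0.001,"y":0.002,"z":0.098,"wx":0,"wy":0,"wz":0.9},{"grip":0.4,"x":-0.001,"y":0.002,"z":0.107,"wx":0,"wy":0,"wz":0.9},{"grip":0.4,"x":-0.001,"y":0.002,"z":0.107,"wx":0,"wy":0,"wz":0.9},{"grip":0,"x":-0.001,"y":0.002,"z":0.107,"wx":0,"wy":0,"wz":0.9},{"grip":0,"x":-0.001,"y":0.002,"z":0.107,"wx":0,"wy":0,"wz":0.9},{"grip":0,"x":-0.001,"y":0.002,"z":0.107,"wx":0,"wy":0,"wz":0.9},{"grip":0,"x":-0.001,"y":0.002,"z":0.107,"wx":0,"wy":0,"wz":0.9}]' 50
python3 - <<'E'
from h import *
s,c=snap("wrist","pics/w3.png"); print(s["clock"],s["tcp_pos"],np.degrees(s["tcp_rot"]),s["force"],s["moment"])
cv2.imwrite("pics/w3b.png",cv2.resize(c["pixels"][:,:,::-1],None,fx=1.55,fy=1.55,interpolation=cv2.INTER_CUBIC))
E
```

```text
clock: 2.75
tcp_pos: [0.4591, -0.0255, 0.0541]
tcp_rot: [3.14, 0.001, 1.606]
force: [-0.6, -2.4, 7.0]
width: 0.0114
2.75 [ 0.45910563 -0.02549458  0.0540824 ] [1.79897995e+02 6.58674035e-02 9.20194799e+01] [-0.63612696 -2.44535809  6.96420379] [-0.29274982  0.16085161 -0.01850598]
```

View pics/w3b.png

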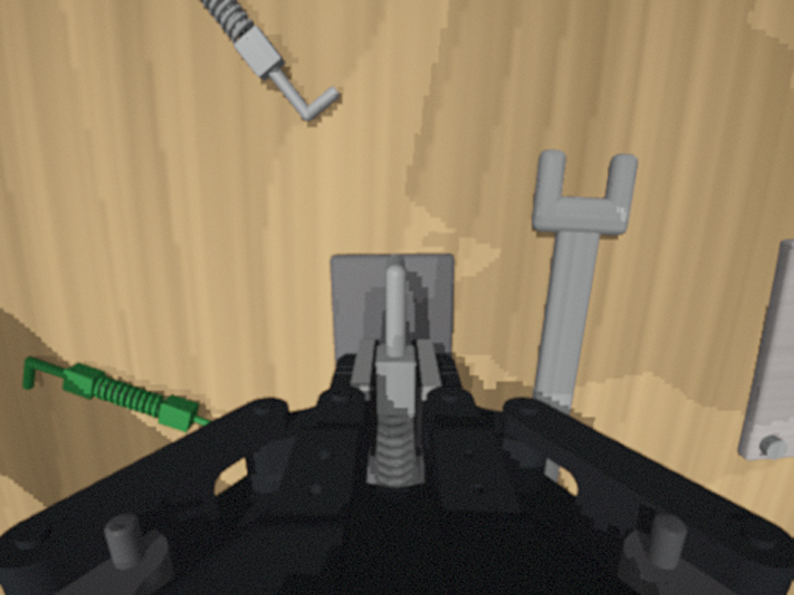

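The block is gripped (11.4 mm), with the bar and leg top at (396,265). Lifting straight up.

```bash
python3 -m creep '[{"grip":0,"x":0,"y":0,"z":-0.006,"wx":0,"wy":0,"wz":0},{"grip":0,"x":0,"y":0,"z":-0.015,"wx":0,"wy":0,"wz":0},{"grip":0,"x":0,"y":0,"z":-0.03,"wx":0,"wy":0,"wz":0},{"grip":0,"x":0,"y":0,"z":-0.05,"wx":0,"wy":0,"wz":0},{"grip":0,"x":0,"y":0,"z":-0.07,"wx":0,"wy":0,"wz":0},{"grip":0,"x":0,"y":0,"z":-0.085,"wx":0,"wy":0,"wz":0},{"grip":0,"x":0,"y":0,"z":-0.09,"wx":0,"wy":0,"wz":0},{"grip":0,"x":0,"y":0,"z":-0.09,"wx":0,"wy":0,"wz":0},{"grip":0,"x":0,"y":0,"z":-0.09,"wx":0,"wy":0,"wz":0},{"grip":0,"x":0,"y":0,"z":-0.09,"wx":0,"wy":0,"wz":0}]'
python3 - <<'E'
from h import *
s,c=snap("wrist","pics/w4.png"); print(s["clock"],s["tcp_pos"],np.degrees(s["tcp_rot"]),s["force"],s["moment"],s["width"])
cv2.imwrite("pics/w4b.png",cv2.resize(c["pixels"][:,:,::-1],None,fx=1.55,fy=1.55,interpolation=cv2.INTER_CUBIC))
snap("side","pics/s4.png")
E
```

```text
clock: 4.05
tcp_pos: [0.458, -0.025, 0.1427]
tcp_rot: [-3.14, -0.0, 1.605]
force: [-0.1, 0.3, -0.9]
width: 0.0114
4.05 [ 0.45801363 -0.02503698  0.14268827] [-1.79925745e+02 -1.62485169e-02  9.19846542e+01] [-0.10672283  0.32793436 -0.86661042] [ 0.03008998 -0.01437744 -0.0493824 ] 0.011401359545038176
```

View pics/w4b.png

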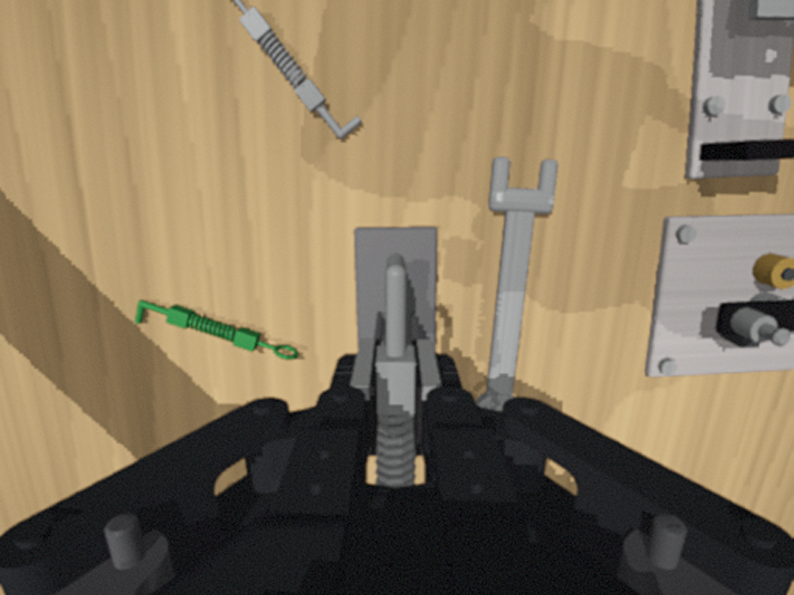

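View pics/s4.png

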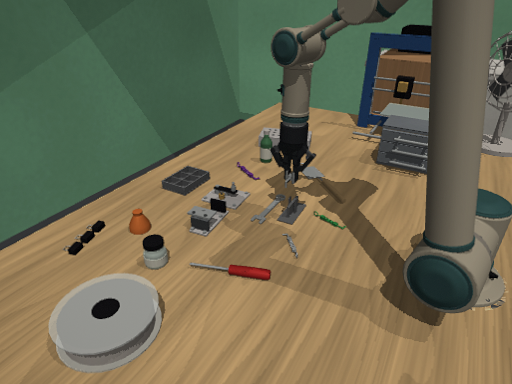

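```bash
python3 - <<'E'
from h import *
np.set_printoptions(precision=4,suppress=True)
for f,v in (("pics/w3.png",257),("pics/w4.png",254)):
    s,c=load(f); k=1.55
    for u,vv,z in((396,v,-.004+.003),(396,360,-.004+.007)):
        print(tool(s,onz(s,c,((u+.5)/k-.5,(vv+.5)/k-.5),s["tcp_pos"][2]+z)))
s=state(); print(tool(s,[.6537,.0965,.120]))
E
```

```text
[0.0422 0.0008 0.001 ]
[ 0.0121  0.0008 -0.003 ]
[0.043  0.0008 0.001 ]
[ 0.0121  0.0008 -0.003 ]
[0.1147 0.1997 0.0227]
```

```bash
python3 -m creep '[{"grip":0,"x":0.008,"y":0.014,"z":0,"wx":0,"wy":0,"wz":0},{"grip":0,"x":0.025,"y":0.043,"z":0,"wx":0,"wy":0,"wz":0},{"grip":0,"x":0.046,"y":0.08,"z":0,"wx":0,"wy":0,"wz":0},{"grip":0,"x":0.069,"y":0.12,"z":0.003,"wx":0,"wy":0,"wz":0.3},{"grip":0,"x":0.09,"y":0.157,"z":0.01,"wx":0,"wy":0,"wz":0.7},{"grip":0,"x":0.107,"y":0.186,"z":0.018,"wx":0,"wy":0,"wz":0.7},{"grip":0,"x":0.115,"y":0.2,"z":0.023,"wx":0,"wy":0,"wz":0.7},{"grip":0,"x":0.115,"y":0.2,"z":0.023,"wx":0,"wy":0,"wz":0.7},{"grip":0,"x":0.115,"y":0.2,"z":0.023,"wx":0,"wy":0,"wz":0.7},{"grip":0,"x":0.115,"y":0.2,"z":0.023,"wx":0,"wy":0,"wz":0.7}]'
python3 - <<'E'
from h import *
s,c=snap("wrist","pics/w5.png"); print(s["clock"],s["tcp_pos"],np.degrees(s["tcp_rot"]),s["force"],s["moment"],s["width"])
cv2.imwrite("pics/w5b.png",cv2.resize(c["pixels"][:,:,::-1],None,fx=1.55,fy=1.55,interpolation=cv2.INTER_CUBIC))
s,c=snap("top","pics/t5.png")
cv2.imwrite("pics/t5b.png",cv2.resize(c["pixels"][80:170,155:285,::-1],None,fx=6,fy=6,interpolation=cv2.INTER_CUBIC))
E
```

```text
clock: 5.4
tcp_pos: [0.6535, 0.096, 0.1209]
tcp_rot: [-3.142, 0.0, 1.592]
force: [-0.7, -0.6, -1.5]
width: 0.0112
5.4 [0.6535085  0.09603448 0.12088798] [-1.79998725e+02  1.79566795e-02  9.12428139e+01] [-0.71757516 -0.56807328 -1.54387429] [-0.02103538  0.01818045  0.02657469] 0.011150704799570931
```

View pics/w5b.png

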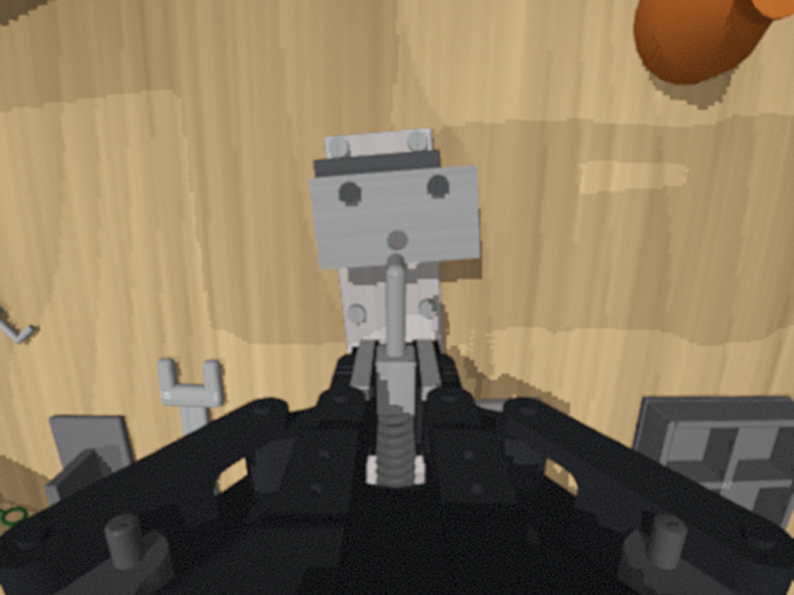

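View pics/t5b.png

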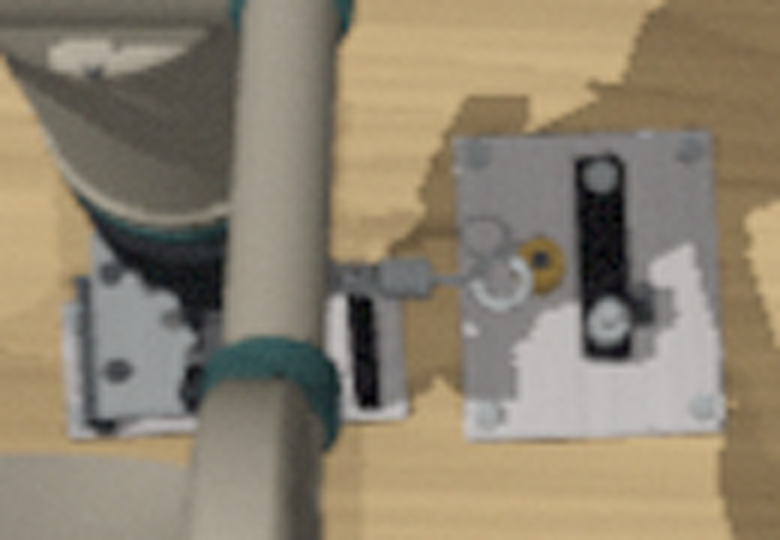

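The hole shows at (397,240) in the wrist view, just beyond the leg (397,262). Measuring both more precisely.

```bash
python3 - <<'E'
from h import *
np.set_printoptions(precision=4,suppress=True)
s,c=load("pics/w5.png"); k=1.55
a=c["pixels"]; g=cv2.cvtColor(a,cv2.COLOR_RGB2GRAY)
cv2.imwrite("pics/w5c.png",cv2.resize(a[95:240,190:320,::-1],None,fx=4,fy=4,interpolation=cv2.INTER_CUBIC))
roi=g[145:166,245:268]; m=(roi<105).astype(np.uint8); n,l,st,ce=cv2.connectedComponentsWithStats(m); print(st,ce+[245,145])
W=lambda u,v,z:onz(s,c,((u+.5)/k-.5,(v+.5)/k-.5),z)
h=W(397,240,.05);print("hole",h)
cs=[W(u,v,.05) for u,v in((311,182),(477,167),(480,256),(319,270))]; print(np.array(cs)); print([np.linalg.norm(cs[i]-cs[i-1]) for i in range(4)])
print("leg end bar at tool z .001", tool(s,W(396,256,s["tcp_pos"][2]-.001)))
print("hole in tool",tool(s,h))
E
```

```text
[[  0   0  23  21 477]
 [  7  13   2   2   3]
 [ 11  20   3   1   3]] [[256.0147 154.9161]
 [252.6667 158.3333]
 [257.     165.    ]]
hole [0.654  0.1318 0.05  ]
[[0.6165 0.1562 0.05  ]
 [0.6874 0.164  0.05  ]
 [0.6914 0.1255 0.05  ]
 [0.6191 0.1174 0.05  ]]
[np.float64(0.038849002408034405), np.float64(0.0713068184890222), np.float64(0.038743358841490466), np.float64(0.07271753449980493)]
leg end bar at tool z .001 [0.0425 0.0008 0.001 ]
hole in tool [0.0358 0.0013 0.0709]
```

View pics/w5c.png

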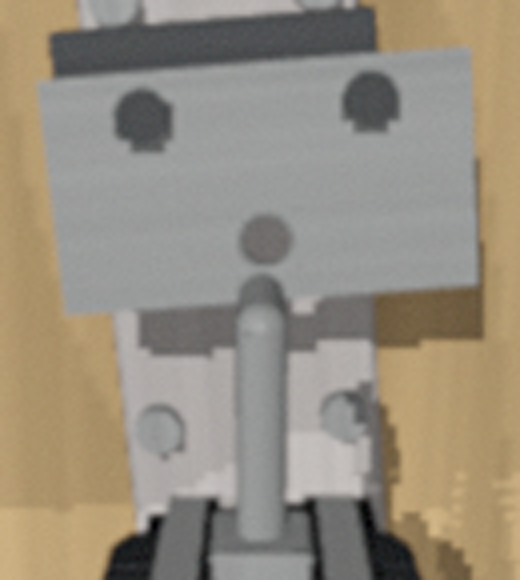

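```bash
python3 - <<'E'
from h import *
s,c=load("pics/w5.png")
T=Ro.from_euler('xyz',s["tcp_rot"]).as_matrix()
for X in (.034,.036,.038,.040):
    for d in(.003,0): 
        for z in (.001,.004,.022):
            p=proj(s,c,T@[X+d,.0008,z]+s["tcp_pos"]); print(X,d,z,(p[0]-190)*4+2,(p[1]-95)*4+2)
E
```

```text
0.034 0.003 0.001 263.534065435618 330.04252084415145
0.034 0.003 0.004 263.4951514352963 323.8223754137309
0.034 0.003 0.022 263.2939809814957 291.6859538026056
0.034 0 0.001 263.51059198208577 356.029308232619
0.034 0 0.004 263.47246995566593 349.2657434618877
0.034 0 0.022 263.2751863009503 314.28717875003485
0.036 0.003 0.001 263.54981166377866 312.5367391819385
0.036 0.003 0.004 263.51036420020387 306.6872687531402
0.036 0.003 0.022 263.3065776331654 276.4856797268676
0.036 0 0.001 263.52622138102356 338.7409786376245
0.036 0 0.004 263.4875724763848 332.3380199343926
0.036 0 0.022 263.2877026419533 299.24622598892347
0.038 0.003 0.001 263.56563454362424 294.88545860621537
0.038 0.003 0.004 263.5256493141619 289.4134296007305
0.038 0.003 0.022 263.31922706711964 261.1789328546495
0.038 0 0.001 263.5419289040857 321.3077922088245
0.038 0 0.004 263.5027487145635 315.2721410648443
0.038 0 0.022 263.3002726703662 284.09911375932666
0.04 0.003 0.001 263.5815330020416 277.0883031962039
0.04 0.003 0.004 263.54100578204395 272.00052143436756
0.04 0.003 0.022 263.3319286322336 245.7655354177474
0.04 0 0.001 263.5577135875436 303.72931076898305
0.04 0 0.004 263.51799777414794 298.0677127099873
0.04 0 0.022 263.31289579213444 268.84562710329385
```

```bash
python3 -m creep '[{"grip":0,"x":0,"y":0.001,"z":0.006,"wx":0,"wy":0,"wz":0},{"grip":0,"x":0,"y":0.001,"z":0.015,"wx":0,"wy":0,"wz":0},{"grip":0,"x":0,"y":0.001,"z":0.025,"wx":0,"wy":0,"wz":0},{"grip":0,"x":0,"y":0.001,"z":0.034,"wx":0,"wy":0,"wz":0},{"grip":0,"x":0,"y":0.001,"z":0.041,"wx":0,"wy":0,"wz":0},{"grip":0,"x":0,"y":0.001,"z":0.044,"wx":0,"wy":0,"wz":0},{"grip":0,"x":0,"y":0.001,"z":0.045,"wx":0,"wy":0,"wz":0},{"grip":0,"x":0,"y":0.001,"z":0.045,"wx":0,"wy":0,"wz":0},{"grip":0,"x":0,"y":0.001,"z":0.045,"wx":0,"wy":0,"wz":0},{"grip":0,"x":0,"y":0.001,"z":0.045,"wx":0,"wy":0,"wz":0}]'
python3 - <<'E'
from h import *
s,c=snap("wrist","pics/w6.png"); print(s["clock"],s["tcp_pos"],np.degrees(s["tcp_rot"]),s["force"],s["moment"],s["width"])
cv2.imwrite("pics/w6c.png",cv2.resize(c["pixels"][95:240,190:320,::-1],None,fx=4,fy=4,interpolation=cv2.INTER_CUBIC))
s,c=snap("side","pics/s6.png")
cv2.imwrite("pics/s6c.png",cv2.resize(c["pixels"][170:250,170:300,::-1],None,fx=6,fy=6,interpolation=cv2.INTER_CUBIC))
E
```

```text
clock: 6.75
tcp_pos: [0.6554, 0.0968, 0.0756]
tcp_rot: [3.141, 0.0, 1.593]
force: [0.6, -0.4, -1.3]
width: 0.0112
6.75 [0.655437   0.09678057 0.07557297] [1.79968576e+02 3.52365512e-03 9.12870124e+01] [ 0.60483673 -0.42061943 -1.25719465] [ 0.06617777 -0.04922651  0.06653371] 0.011200307771624287
```

View pics/w6c.png

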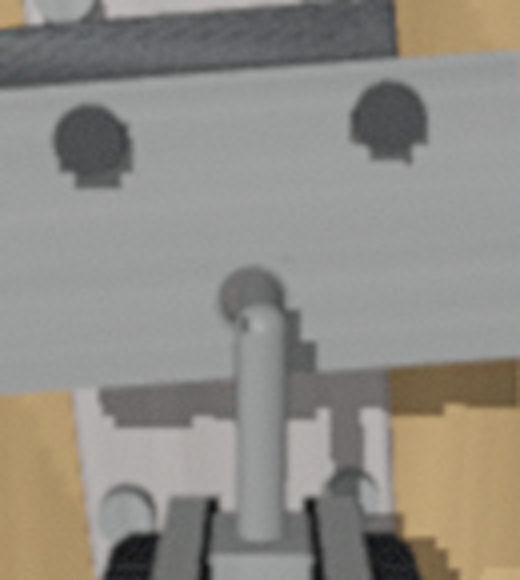

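View pics/s6c.png

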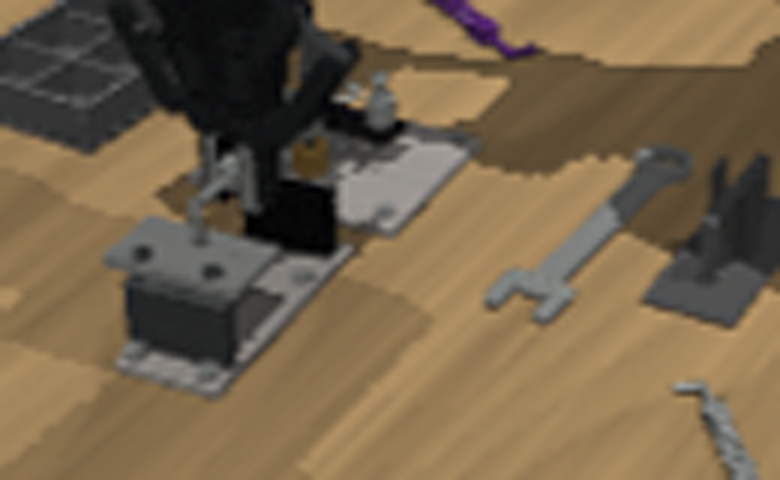

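The hole centre is near (253,298) in the crop and the leg tip near (257–260,292). I shift slightly left and back, then feel downward.

```bash
python3 -m creep '[{"grip":0,"x":-0.0006,"y":-0.0007,"z":0,"wx":0,"wy":0,"wz":0},{"grip":0,"x":-0.0006,"y":-0.0007,"z":0.001,"wx":0,"wy":0,"wz":0},{"grip":0,"x":-0.0006,"y":-0.0007,"z":0.002,"wx":0,"wy":0,"wz":0},{"grip":0,"x":-0.0006,"y":-0.0007,"z":0.003,"wx":0,"wy":0,"wz":0},{"grip":0,"x":-0.0006,"y":-0.0007,"z":0.0035,"wx":0,"wy":0,"wz":0},{"grip":0,"x":-0.0006,"y":-0.0007,"z":0.004,"wx":0,"wy":0,"wz":0},{"grip":0,"x":-0.0006,"y":-0.0007,"z":0.0045,"wx":0,"wy":0,"wz":0},{"grip":0,"x":-0.0006,"y":-0.0007,"z":0.005,"wx":0,"wy":0,"wz":0},{"grip":0,"x":-0.0006,"y":-0.0007,"z":0.005,"wx":0,"wy":0,"wz":0},{"grip":0,"x":-0.0006,"y":-0.0007,"z":0.005,"wx":0,"wy":0,"wz":0}]'
python3 - <<'E'
from h import *
s,c=snap("wrist","pics/w7.png"); print(s["clock"],s["tcp_pos"],np.degrees(s["tcp_rot"]),s["force"],s["moment"],s["width"])
cv2.imwrite("pics/w7c.png",cv2.resize(c["pixels"][95:240,190:320,::-1],None,fx=4,fy=4,interpolation=cv2.INTER_CUBIC))
E
```

```text
clock: 8.1
tcp_pos: [0.6546, 0.0962, 0.0703]
tcp_rot: [3.142, 0.0, 1.593]
force: [-0.1, 0.5, -0.5]
width: 0.0113
8.1 [0.65462639 0.09615229 0.07029281] [1.79997631e+02 2.78478444e-03 9.12871114e+01] [-0.08128213  0.49358428 -0.53983356] [-0.01112042 -0.02408078 -0.04129099] 0.01130374200535681
```

View pics/w7c.png

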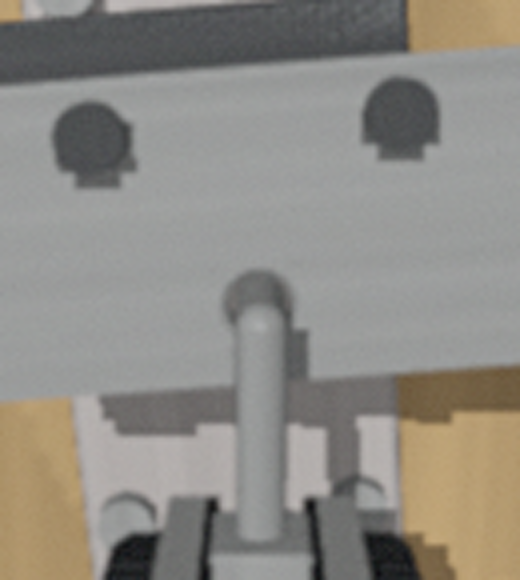

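Centred (hole u≈258, leg ≈260) with no contact force. Continuing down slowly.

```bash
python3 -m creep '[{"grip":0,"x":0,"y":-0.0002,"z":0.0005,"wx":0,"wy":0,"wz":0},{"grip":0,"x":0,"y":-0.0002,"z":0.001,"wx":0,"wy":0,"wz":0},{"grip":0,"x":0,"y":-0.0002,"z":0.0015,"wx":0,"wy":0,"wz":0},{"grip":0,"x":0,"y":-0.0002,"z":0.002,"wx":0,"wy":0,"wz":0},{"grip":0,"x":0,"y":-0.0002,"z":0.0025,"wx":0,"wy":0,"wz":0},{"grip":0,"x":0,"y":-0.0002,"z":0.003,"wx":0,"wy":0,"wz":0},{"grip":0,"x":0,"y":-0.0002,"z":0.0035,"wx":0,"wy":0,"wz":0},{"grip":0,"x":0,"y":-0.0002,"z":0.004,"wx":0,"wy":0,"wz":0},{"grip":0,"x":0,"y":-0.0002,"z":0.004,"wx":0,"wy":0,"wz":0},{"grip":0,"x":0,"y":-0.0002,"z":0.004,"wx":0,"wy":0,"wz":0}]'
python3 - <<'E'
from h import *
s,c=snap("wrist","pics/w8.png"); print(s["clock"],s["tcp_pos"],np.degrees(s["tcp_rot"]),s["force"],s["moment"],s["width"])
cv2.imwrite("pics/w8c.png",cv2.resize(c["pixels"][95:240,190:320,::-1],None,fx=4,fy=4,interpolation=cv2.INTER_CUBIC))
E
```

```text
clock: 9.4
tcp_pos: [0.6544, 0.0961, 0.0663]
tcp_rot: [3.142, 0.0, 1.593]
force: [-1.5, 0.1, -1.5]
width: 0.0115
9.4 [0.65442913 0.09614038 0.06631107] [1.79997018e+02 5.83666407e-03 9.12876843e+01] [-1.54289027  0.14566913 -1.54965504] [0.07007398 0.02254665 0.02982406] 0.011472167457427303
```

View pics/w8c.png

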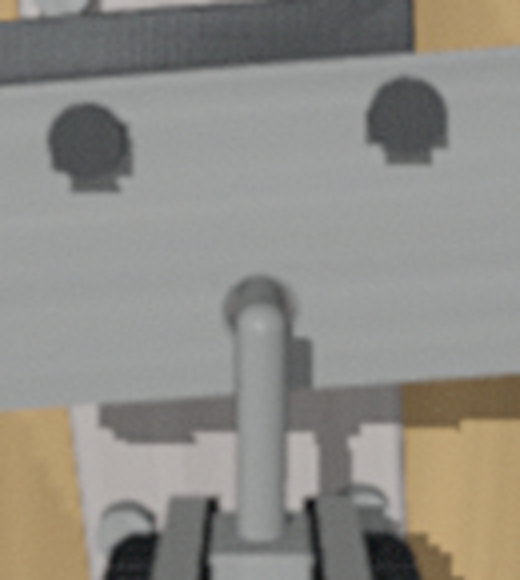

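The leg is inside the hole, still without contact. On towards the seat.

```bash
python3 -m creep '[{"grip":0,"x":0,"y":0,"z":0.001,"wx":0,"wy":0,"wz":0},{"grip":0,"x":0,"y":0,"z":0.002,"wx":0,"wy":0,"wz":0},{"grip":0,"x":0,"y":0,"z":0.003,"wx":0,"wy":0,"wz":0},{"grip":0,"x":0,"y":0,"z":0.004,"wx":0,"wy":0,"wz":0},{"grip":0,"x":0,"y":0,"z":0.005,"wx":0,"wy":0,"wz":0},{"grip":0,"x":0,"y":0,"z":0.006,"wx":0,"wy":0,"wz":0},{"grip":0,"x":0,"y":0,"z":0.007,"wx":0,"wy":0,"wz":0},{"grip":0,"x":0,"y":0,"z":0.008,"wx":0,"wy":0,"wz":0},{"grip":0,"x":0,"y":0,"z":0.008,"wx":0,"wy":0,"wz":0},{"grip":0,"x":0,"y":0,"z":0.008,"wx":0,"wy":0,"wz":0}]'
python3 - <<'E'
from h import *
s,c=snap("wrist","pics/w9.png"); print(s["clock"],s["tcp_pos"],np.degrees(s["tcp_rot"]),s["force"],s["moment"],s["width"])
cv2.imwrite("pics/w9c.png",cv2.resize(c["pixels"][95:240,190:320,::-1],None,fx=4,fy=4,interpolation=cv2.INTER_CUBIC))
E
```

```text
clock: 10.7
tcp_pos: [0.6544, 0.0961, 0.0583]
tcp_rot: [3.142, 0.0, 1.593]
force: [0.5, 0.4, -2.3]
width: 0.0111
10.7 [0.65443233 0.09614147 0.05831529] [1.79996178e+02 5.19345271e-03 9.12861047e+01] [ 0.46772825  0.4429435  -2.32927435] [ 0.01439589  0.01539411 -0.01458327] 0.01113343195199345
```

View pics/w9c.png

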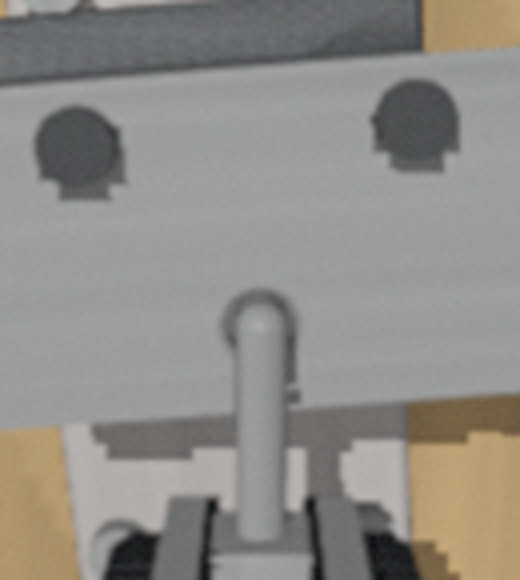

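```bash
python3 -m creep '[{"grip":0,"x":0,"y":0,"z":0.0003,"wx":0,"wy":0,"wz":0},{"grip":0,"x":0,"y":0,"z":0.0006,"wx":0,"wy":0,"wz":0},{"grip":0,"x":0,"y":0,"z":0.0009,"wx":0,"wy":0,"wz":0},{"grip":0,"x":0,"y":0,"z":0.0012,"wx":0,"wy":0,"wz":0},{"grip":0,"x":0,"y":0,"z":0.0014,"wx":0,"wy":0,"wz":0},{"grip":0,"x":0,"y":0,"z":0.0016,"wx":0,"wy":0,"wz":0},{"grip":0,"x":0,"y":0,"z":0.0018,"wx":0,"wy":0,"wz":0},{"grip":0,"x":0,"y":0,"z":0.0019,"wx":0,"wy":0,"wz":0},{"grip":0,"x":0,"y":0,"z":0.002,"wx":0,"wy":0,"wz":0},{"grip":0,"x":0,"y":0,"z":0.002,"wx":0,"wy":0,"wz":0}]'
python3 - <<'E'
from h import *
s,c=snap("wrist","pics/w10.png"); print(s["clock"],s["tcp_pos"],np.degrees(s["tcp_rot"]),s["force"],s["moment"],s["width"])
cv2.imwrite("pics/w10c.png",cv2.resize(c["pixels"][95:240,190:320,::-1],None,fx=4,fy=4,interpolation=cv2.INTER_CUBIC))
s,c=snap("side","pics/s10.png")
cv2.imwrite("pics/s10c.png",cv2.resize(c["pixels"][170:250,170:300,::-1],None,fx=6,fy=6,interpolation=cv2.INTER_CUBIC))
E
```

```text
clock: 12.0
tcp_pos: [0.6545, 0.0961, 0.0567]
tcp_rot: [3.141, 0.0, 1.593]
force: [-0.9, 0.3, 4.3]
width: 0.0111
12.0 [0.65447163 0.09611885 0.05672785] [1.79979226e+02 4.31784473e-03 9.12868981e+01] [-0.88662953  0.34640018  4.33611349] [ 0.04051683  0.29046069 -0.02411956] 0.011144945942270454
```

View pics/w10c.png

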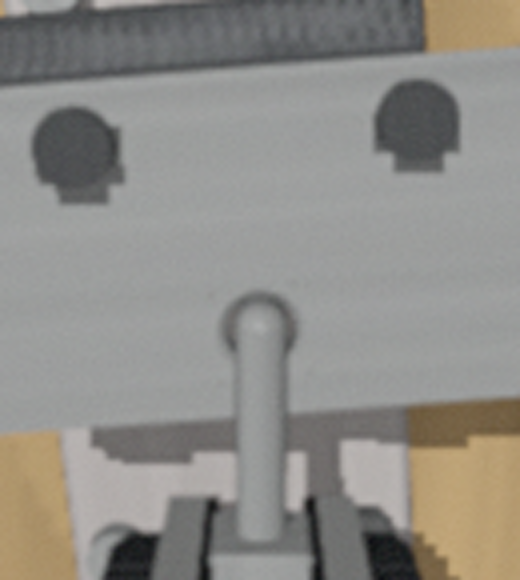

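View pics/s10c.png

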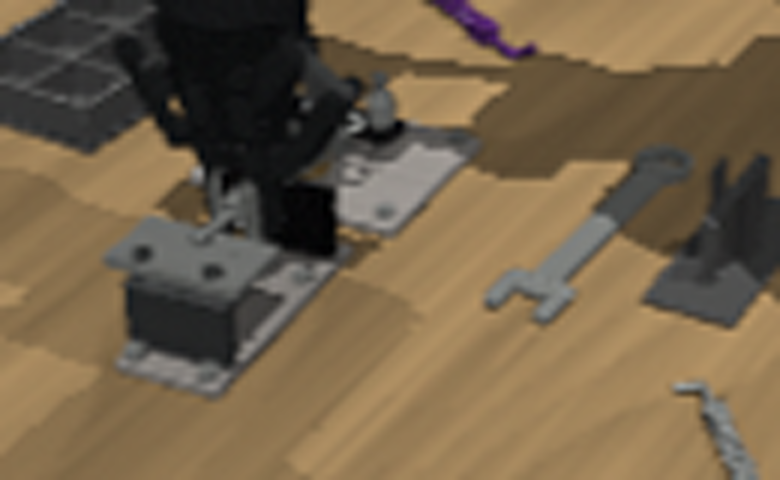

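Seated: TCP z 0.0567 with a 5 N reaction, and the bar lies on the tab with the leg in the hole. Releasing, rising and moving back over the eye block.

```bash
python3 -m creep '[{"grip":0.5,"x":0,"y":0,"z":-0.001,"wx":0,"wy":0,"wz":0},{"grip":0.5,"x":0,"y":0,"z":-0.001,"wx":0,"wy":0,"wz":0},{"grip":0.5,"x":0,"y":0,"z":-0.001,"wx":0,"wy":0,"wz":0},{"grip":0.5,"x":0,"y":0,"z":-0.01,"wx":0,"wy":0,"wz":0},{"grip":0.5,"x":0,"y":0,"z":-0.025,"wx":0,"wy":0,"wz":0},{"grip":0.5,"x":0,"y":0,"z":-0.045,"wx":0,"wy":0,"wz":0},{"grip":0.5,"x":-0.02,"y":0,"z":-0.055,"wx":0,"wy":0,"wz":0},{"grip":0.5,"x":-0.04,"y":0,"z":-0.06,"wx":0,"wy":0,"wz":0},{"grip":0.5,"x":-0.056,"y":0,"z":-0.06,"wx":0,"wy":0,"wz":0},{"grip":0.5,"x":-0.056,"y":0,"z":-0.06,"wx":0,"wy":0,"wz":0}]'
python3 - <<'E'
from h import *
s,c=snap("wrist","pics/w11.png"); print(s["clock"],s["tcp_pos"],np.degrees(s["tcp_rot"]),s["force"],s["moment"],s["width"])
cv2.imwrite("pics/w11b.png",cv2.resize(c["pixels"][:,:,::-1],None,fx=1.55,fy=1.55,interpolation=cv2.INTER_CUBIC))
s,c=snap("side","pics/s11.png")
cv2.imwrite("pics/s11c.png",cv2.resize(c["pixels"][150:250,170:300,::-1],None,fx=6,fy=6,interpolation=cv2.INTER_CUBIC))
E
```

```text
clock: 13.35
tcp_pos: [0.6553, 0.0381, 0.1157]
tcp_rot: [-3.14, 0.0, 1.591]
force: [0.6, -0.1, -0.2]
width: 0.0428
13.35 [0.6553214  0.03807573 0.11566898] [-1.79931014e+02  8.56008833e-03  9.11306130e+01] [ 0.64684414 -0.11859448 -0.15300612] [-0.01472218 -0.00697399 -0.03393988] 0.04280836064765265
```

View pics/w11b.png

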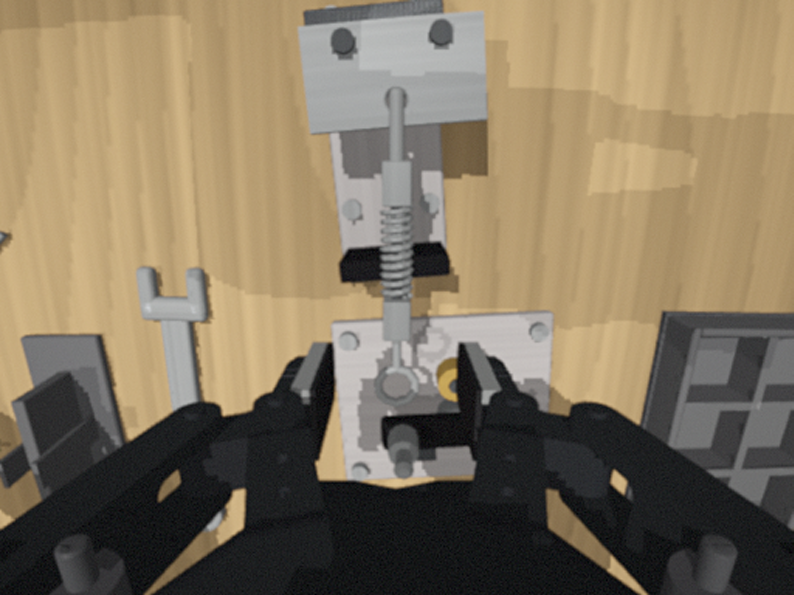

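View pics/s11c.png

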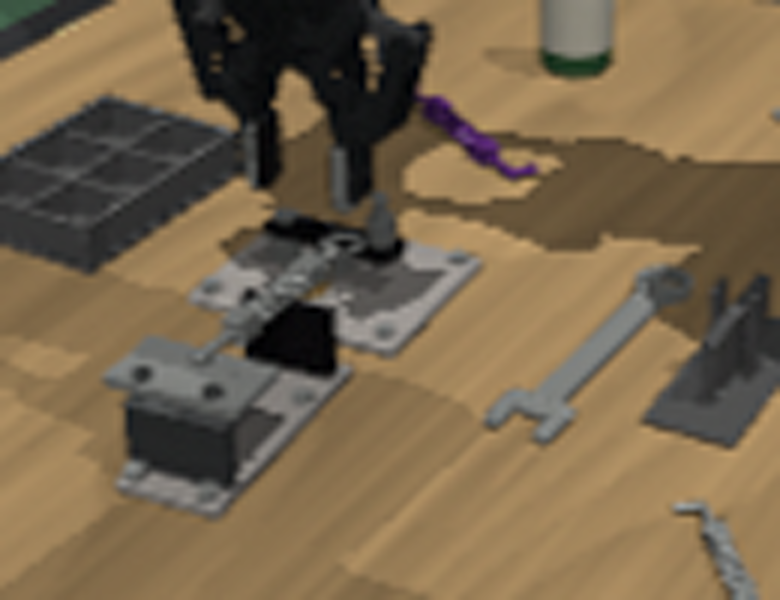

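The hook sits in the hole with the bar on the tab (397,100). The spring is level, with eye block (397,320), eye (397,384), and pin shoulder and head at (403,442) and (403,470).

```bash
python3 - <<'E'
from h import *
np.set_printoptions(precision=4,suppress=True)
s,c=load("pics/w11.png"); k=1.55
a=c["pixels"]; cv2.imwrite("pics/w11c.png",cv2.resize(a[190:320,195:325,::-1],None,fx=4.5,fy=4.5,interpolation=cv2.INTER_CUBIC))
W=lambda u,v,z:onz(s,c,((u+.5)/k-.5,(v+.5)/k-.5),z)
for n,u,v,z in [("leg",397,92,.056),("hb near",397,162,.06),("hb far",397,205,.06),("eb near coil",397,300,.060),("eb eye side",397,338,.06),("eye",397,384,.054),("pinhead",403,471,.062),("pinshoulder",402,437,.048)]:
    p=W(u,v,z);print(n,p,tool(s,p))
st,ct=load("pics/t5.png")
for u,v in((155+605/6,80+322/6),): print("pin top cam",onz(st,ct,(u,v),.062))
E
```

```text
leg [0.6545 0.1334 0.056 ] [0.0953 0.0012 0.0597]
hb near [0.6551 0.1071 0.06  ] [0.069  0.0012 0.0557]
hb far [0.6554 0.0904 0.06  ] [0.0524 0.0012 0.0557]
eb near coil [0.6563 0.0507 0.06  ] [0.0127 0.0013 0.0557]
eb eye side [0.6566 0.0335 0.06  ] [-0.0046  0.0013  0.0557]
eye [0.6572 0.0082 0.054 ] [-0.0299  0.0014  0.0617]
pinhead [ 0.6609 -0.0335  0.062 ] [-0.0717  0.0042  0.0537]
pinshoulder [ 0.6604 -0.0243  0.048 ] [-0.0625  0.0039  0.0677]
pin top cam [ 0.6544 -0.0325  0.062 ]
```

View pics/w11c.png

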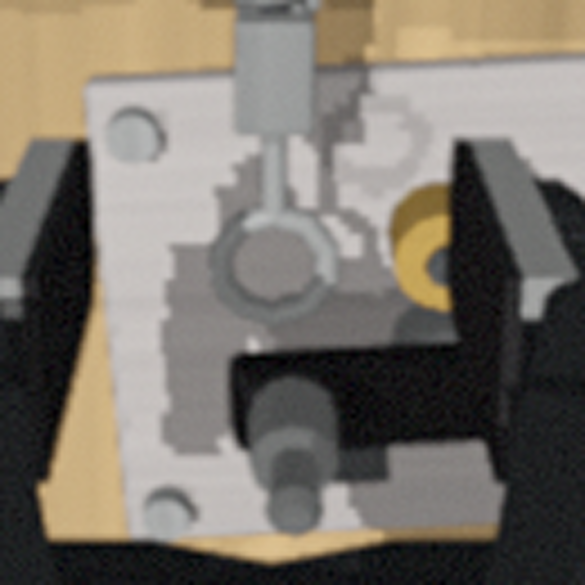

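```bash
python3 - <<'E'
from h import *
np.set_printoptions(precision=4,suppress=True)
s,c=load("pics/w11.png")
W=lambda u,v,z:onz(s,c,(195+(u+.5)/4.5-.5,190+(v+.5)/4.5-.5),z)
for n,u,v,z in [("head",296,507,.062),("shoulder c",293,462,.048),("sh left",249,455,.048),("sh right",338,455,.048),("roller top",438,265,.026),("eye",274,263,.055),("eye r",337,263,.055),("eye l",211,263,.055)]:
    print(n,W(u,v,z))
st,ct=load("pics/top0.png")
for z in (.062,): print(onz(st,ct,(155+605/6,90+258/6),z))
ss,cs=load("pics/s11.png")
cv2.imwrite("pics/s11d.png",cv2.resize(cs["pixels"][175:205,205:250,::-1],None,fx=14,fy=14,interpolation=cv2.INTER_CUBIC))
cv2.imwrite("pics/t0d.png",cv2.resize(ct["pixels"][115:150,240:275,::-1],None,fx=14,fy=14,interpolation=cv2.INTER_CUBIC))
E
```

```text
head [ 0.6613 -0.0323  0.062 ]
shoulder c [ 0.6611 -0.0339  0.048 ]
sh left [ 0.6534 -0.0326  0.048 ]
sh right [ 0.6688 -0.0323  0.048 ]
roller top [ 0.6875 -0.0069  0.026 ]
eye [0.6569 0.0083 0.055 ]
eye r [0.6669 0.0085 0.055 ]
eye l [0.6469 0.0081 0.055 ]
[ 0.656  -0.0325  0.062 ]
```

View pics/s11d.png

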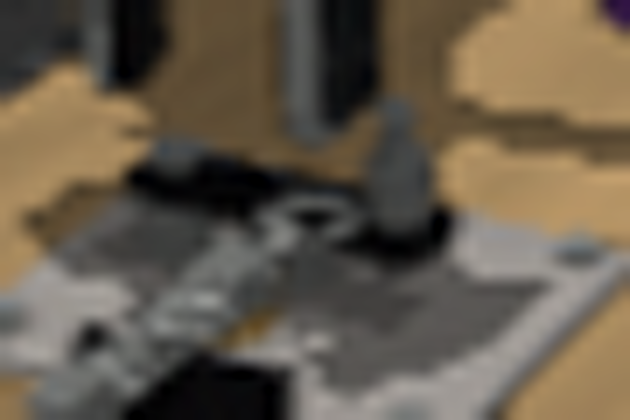

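View pics/t0d.png

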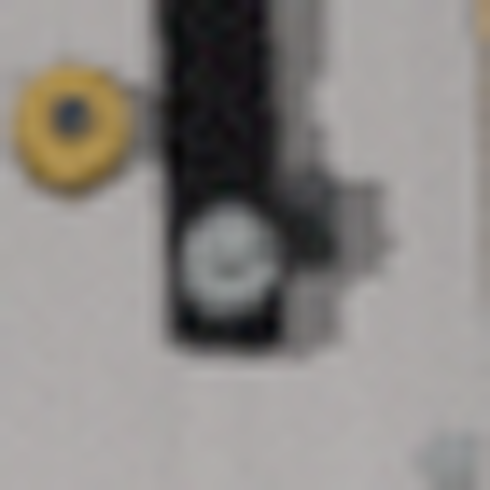

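Wrist and top disagree by 3–4 mm on the pin's x. I take another wrist look with the pin nearer the image centre.

```bash
python3 -m creep '[{"grip":1,"x":-0.01,"y":0.003,"z":0,"wx":0,"wy":0,"wz":0},{"grip":1,"x":-0.025,"y":0.003,"z":0,"wx":0,"wy":0,"wz":0},{"grip":1,"x":-0.045,"y":0.003,"z":0,"wx":0,"wy":0,"wz":0},{"grip":1,"x":-0.065,"y":0.003,"z":0,"wx":0,"wy":0,"wz":0},{"grip":1,"x":-0.08,"y":0.003,"z":0,"wx":0,"wy":0,"wz":0},{"grip":1,"x":-0.09,"y":0.003,"z":0,"wx":0,"wy":0,"wz":0},{"grip":1,"x":-0.09,"y":0.003,"z":0,"wx":0,"wy":0,"wz":0},{"grip":1,"x":-0.09,"y":0.003,"z":0,"wx":0,"wy":0,"wz":0},{"grip":1,"x":-0.09,"y":0.003,"z":0,"wx":0,"wy":0,"wz":0},{"grip":1,"x":-0.09,"y":0.003,"z":0,"wx":0,"wy":0,"wz":0}]'
python3 - <<'E'
from h import *
s,c=snap("wrist","pics/w12.png"); print(s["clock"],s["tcp_pos"],np.degrees(s["tcp_rot"]),s["force"],s["width"])
cv2.imwrite("pics/w12b.png",cv2.resize(c["pixels"][:,:,::-1],None,fx=1.55,fy=1.55,interpolation=cv2.INTER_CUBIC))
E
```

```text
clock: 14.7
tcp_pos: [0.6607, -0.0492, 0.1163]
tcp_rot: [3.142, -0.0, 1.594]
force: [-0.1, 0.8, 0.1]
width: 0.0852
14.7 [ 0.6606924  -0.0491995   0.11631413] [ 1.79999089e+02 -1.61399166e-03  9.13301214e+01] [-0.08683925  0.81558073  0.08562721] 0.08519318395226651
```

View pics/w12b.png

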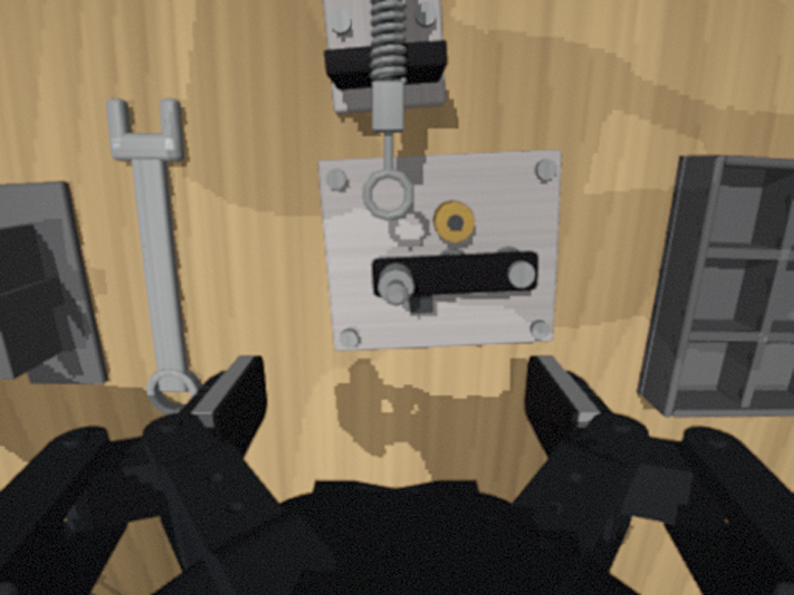

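```bash
python3 - <<'E'
from h import *
np.set_printoptions(precision=4,suppress=True)
s,c=load("pics/w12.png"); a=c["pixels"]; g=cv2.cvtColor(a,cv2.COLOR_RGB2GRAY)
cv2.imwrite("pics/w12c.png",cv2.resize(a[70:210,205:355,::-1],None,fx=5,fy=5,interpolation=cv2.INTER_CUBIC))
W=lambda u,v,z:onz(s,c,((u+.5)/1.55-.5,(v+.5)/1.55-.5),z)
for n,u,v,z in [("head",396,293,.062),("shoulder",396,285,.048),("eye",388,194,.055),("eb",388,107,.06),("pivot",521,275,.048),("brass",455,222,.026)]:
    p=W(u,v,z); print(n,p,tool(s,p))
E
```

```text
head [ 0.6612 -0.0331  0.062 ] [0.0161 0.0008 0.0543]
shoulder [ 0.6612 -0.0334  0.048 ] [0.0158 0.0009 0.0683]
eye [0.6569 0.0071 0.055 ] [ 0.0564 -0.0025  0.0613]
eb [0.6564 0.0401 0.06  ] [ 0.0894 -0.0023  0.0563]
pivot [ 0.7171 -0.0274  0.048 ] [0.0205 0.0569 0.0683]
brass [ 0.6891 -0.0071  0.026 ] [0.0415 0.0294 0.0903]
```

View pics/w12c.png

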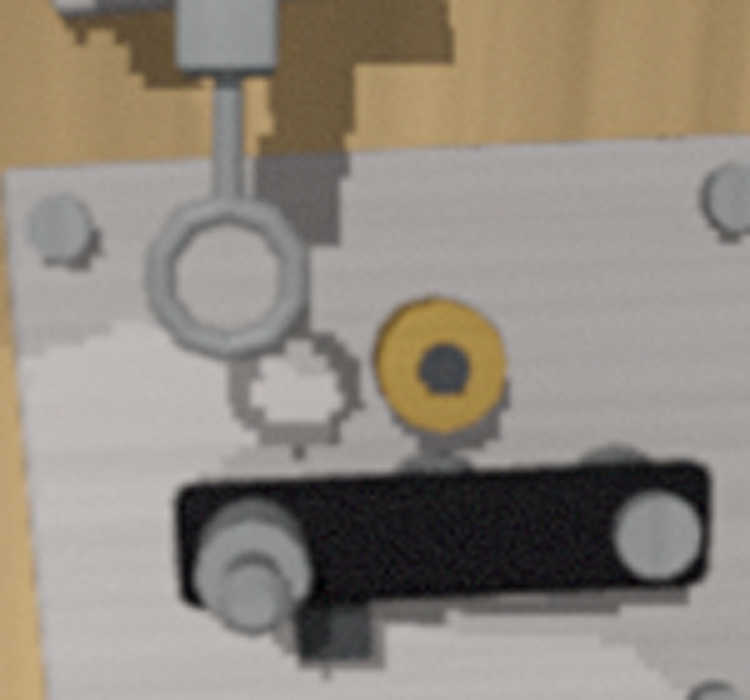

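Pin (0.661,−0.033) and eye (0.657,0.008) are now consistent between the two wrist looks: the eye must go 40 mm back along the spring. Going to grip the eye block, 4 mm towards the eye so as to clear the black rest.

```bash
python3 - <<'E'
from h import *
s=state(); print(s["tcp_pos"],tool(s,[.6556,.0375,.0585]))
c=load("pics/w12.png")[1];s=load("pics/w12.png")[0]
W=lambda u,v,z:onz(s,c,((u+.5)/1.55-.5,(v+.5)/1.55-.5),z)
for u,v in((330,55),(330,85),(445,43),(446,75)): print(W(u,v,.0455),W(u,v,.006))
E
```

```text
[ 0.66069117 -0.04928041  0.11632835] [ 0.08687614 -0.00308515  0.05782643]
[0.63227629 0.06144993 0.0455    ] [0.6266275  0.07048663 0.006     ]
[0.6321918  0.05002671 0.0455    ] [0.62652564 0.05671331 0.006     ]
[0.67845445 0.06698707 0.0455    ] [0.68230588 0.07716292 0.006     ]
[0.6794268 0.0549337 0.0455   ] [0.68347827 0.06262982 0.006     ]
```

```bash
python3 -m creep '[{"grip":0.45,"x":0.02,"y":-0.003,"z":0,"wx":0,"wy":0,"wz":0},{"grip":0.45,"x":0.05,"y":-0.003,"z":0,"wx":0,"wy":0,"wz":0},{"grip":0.45,"x":0.075,"y":-0.003,"z":0.003,"wx":0,"wy":0,"wz":0},{"grip":0.45,"x":0.087,"y":-0.003,"z":0.015,"wx":0,"wy":0,"wz":0},{"grip":0.45,"x":0.087,"y":-0.003,"z":0.03,"wx":0,"wy":0,"wz":0},{"grip":0.45,"x":0.087,"y":-0.003,"z":0.045,"wx":0,"wy":0,"wz":0},{"grip":0.45,"x":0.087,"y":-0.003,"z":0.055,"wx":0,"wy":0,"wz":0},{"grip":0.4,"x":0.087,"y":-0.003,"z":0.058,"wx":0,"wy":0,"wz":0},{"grip":0.4,"x":0.087,"y":-0.003,"z":0.058,"wx":0,"wy":0,"wz":0},{"grip":0.4,"x":0.087,"y":-0.003,"z":0.058,"wx":0,"wy":0,"wz":0}]' 80
python3 - <<'E'
from h import *
s,c=snap("wrist","pics/w13.png"); print(s["clock"],s["tcp_pos"],np.degrees(s["tcp_rot"]),s["force"],s["width"])
cv2.imwrite("pics/w13b.png",cv2.resize(c["pixels"][:,:,::-1],None,fx=1.55,fy=1.55,interpolation=cv2.INTER_CUBIC))
E
```

```text
clock: 16.0
tcp_pos: [0.6562, 0.0369, 0.0588]
tcp_rot: [3.14, 0.0, 1.593]
force: [-0.2, -0.3, 0.5]
width: 0.0342
16.0 [0.65623893 0.03689976 0.05884688] [1.79929382e+02 1.02214174e-02 9.12682481e+01] [-0.24600914 -0.30520213  0.49295979] 0.034194943262704516
```

View pics/w13b.png

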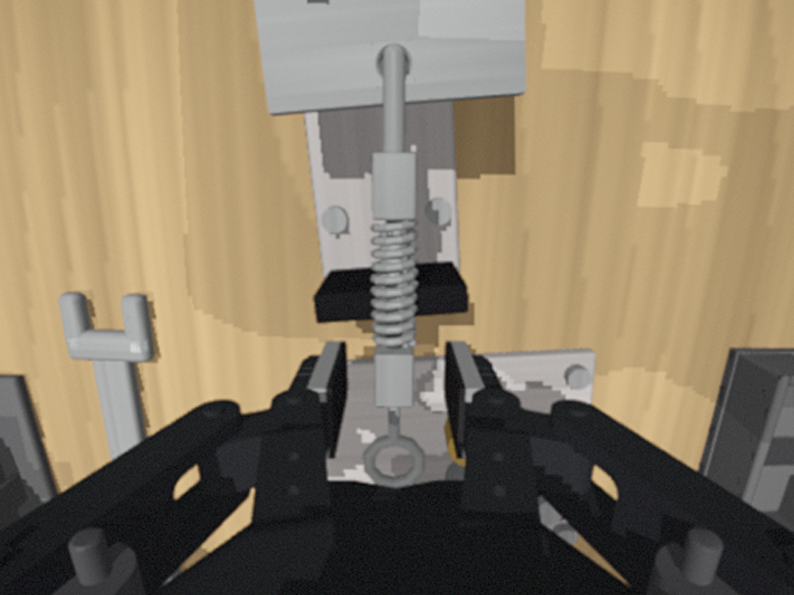

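The jaws straddle the eye block, centred. Closing, then lifting with a tilt while starting the stretch.

```bash
python3 -m creep '[{"grip":0,"x":0,"y":0,"z":0,"wx":0,"wy":0,"wz":0},{"grip":0,"x":0,"y":0,"z":0,"wx":0,"wy":0,"wz":0},{"grip":0,"x":0,"y":0,"z":0,"wx":0,"wy":0,"wz":0},{"grip":0,"x":0,"y":0,"z":0,"wx":0,"wy":0,"wz":0},{"grip":0,"x":0,"y":0,"z":0,"wx":0,"wy":0,"wz":0},{"grip":0,"x":-0.002,"y":0,"z":0,"wx":0,"wy":0,"wz":0},{"grip":0,"x":-0.004,"y":0,"z":-0.0015,"wx":0,"wy":-0.9,"wz":0},{"grip":0,"x":-0.006,"y":0,"z":-0.003,"wx":0,"wy":-1.7,"wz":0},{"grip":0,"x":-0.008,"y":0,"z":-0.0045,"wx":0,"wy":-2.5,"wz":0},{"grip":0,"x":-0.008,"y":0,"z":-0.0045,"wx":0,"wy":-2.5,"wz":0}]' 80
python3 - <<'E'
from h import *
s,c=snap("wrist","pics/w14.png"); print(s["clock"],s["tcp_pos"],np.degrees(s["tcp_rot"]),s["force"],s["moment"],s["width"])
cv2.imwrite("pics/w14b.png",cv2.resize(c["pixels"][:,:,::-1],None,fx=1.55,fy=1.55,interpolation=cv2.INTER_CUBIC))
s,c=snap("side","pics/s14.png")
cv2.imwrite("pics/s14c.png",cv2.resize(c["pixels"][150:250,170:300,::-1],None,fx=6,fy=6,interpolation=cv2.INTER_CUBIC))
E
```

```text
clock: 17.3
tcp_pos: [0.6559, 0.0298, 0.0626]
tcp_rot: [-3.142, 0.043, 1.594]
force: [1.5, 3.8, -0.2]
width: 0.0101
17.3 [0.65588461 0.02977614 0.06264648] [-179.99503283    2.48738881   91.31118194] [ 1.49992479  3.77079832 -0.24434976] [ 0.83030739 -0.08610832 -0.07651385] 0.010098852838741292
```

View pics/w14b.png

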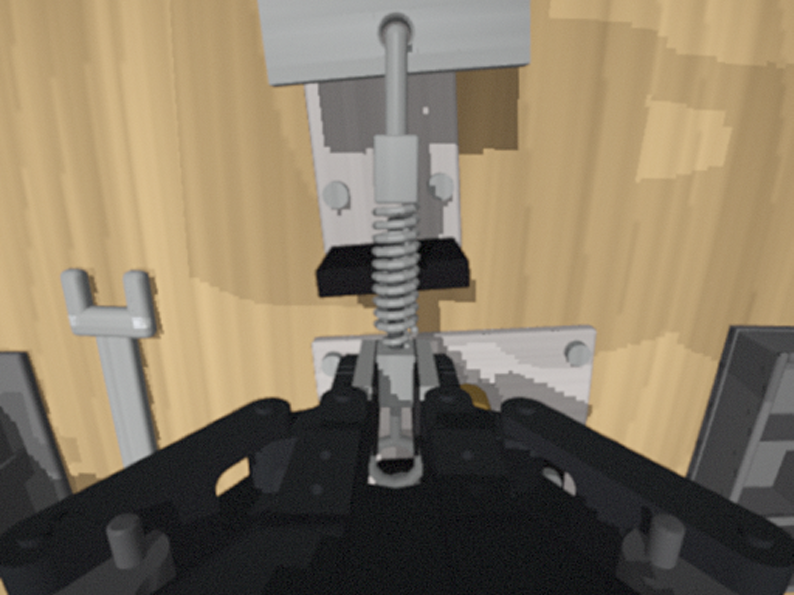

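View pics/s14c.png

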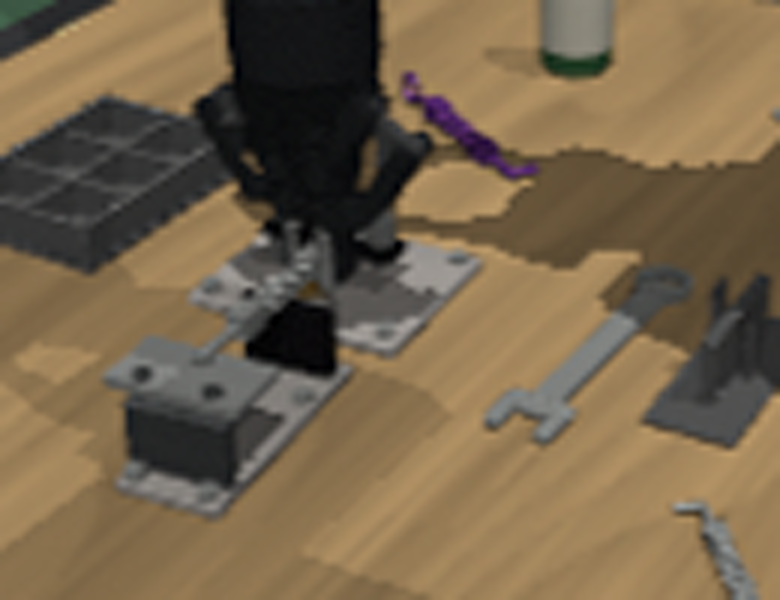

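The grip holds (3.8 N spring pull), the hook is still home, and the eye (395,475) can be seen in the wrist view. Continuing to tilt and stretch, to the point short of the pin.

```bash
python3 -m creep '[{"grip":0,"x":-0.002,"y":0.0001,"z":-0.001,"wx":0,"wy":-0.5,"wz":0},{"grip":0,"x":-0.004,"y":0.0002,"z":-0.002,"wx":0,"wy":-1,"wz":-0.1},{"grip":0,"x":-0.006,"y":0.0003,"z":-0.003,"wx":0,"wy":-1.5,"wz":-0.2},{"grip":0,"x":-0.008,"y":0.0004,"z":-0.004,"wx":0,"wy":-2,"wz":-0.3},{"grip":0,"x":-0.01,"y":0.0005,"z":-0.005,"wx":0,"wy":-2.5,"wz":-0.4},{"grip":0,"x":-0.012,"y":0.0006,"z":-0.0057,"wx":0,"wy":-2.8,"wz":-0.5},{"grip":0,"x":-0.014,"y":0.0008,"z":-0.006,"wx":0,"wy":-2.8,"wz":-0.6},{"grip":0,"x":-0.016,"y":0.001,"z":-0.0065,"wx":0,"wy":-2.8,"wz":-0.7},{"grip":0,"x":-0.016,"y":0.001,"z":-0.0065,"wx":0,"wy":-2.8,"wz":-0.7},{"grip":0,"x":-0.016,"y":0.001,"z":-0.0065,"wx":0,"wy":-2.8,"wz":-0.7}]'
python3 - <<'E'
from h import *
s,c=snap("wrist","pics/w15.png"); print(s["clock"],s["tcp_pos"],np.degrees(s["tcp_rot"]),s["force"],s["moment"],s["width"])
cv2.imwrite("pics/w15b.png",cv2.resize(c["pixels"][:,:,::-1],None,fx=1.55,fy=1.55,interpolation=cv2.INTER_CUBIC))
s,c=snap("side","pics/s15.png")
cv2.imwrite("pics/s15c.png",cv2.resize(c["pixels"][165:235,190:280,::-1],None,fx=8.5,fy=8.5,interpolation=cv2.INTER_CUBIC))
E
```

```text
clock: 18.65
tcp_pos: [0.6571, 0.0142, 0.0695]
tcp_rot: [-3.141, 0.091, 1.605]
force: [0.7, 6.2, -1.9]
width: 0.0098
18.65 [0.65714596 0.01418728 0.06951448] [-179.94009315    5.21941464   91.94936505] [ 0.71234047  6.22874447 -1.93399826] [ 1.06765149 -0.12421279 -0.09479506] 0.009798676851672494
```

View pics/w15b.png

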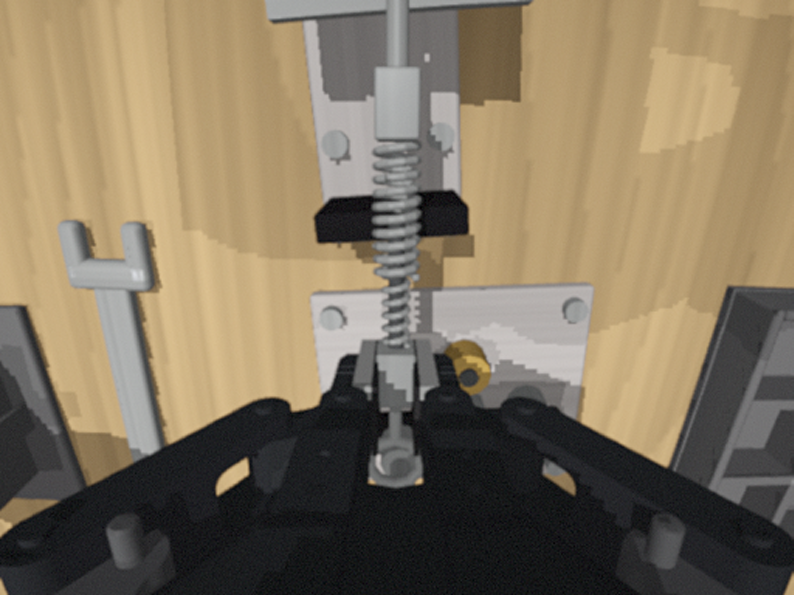

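View pics/s15c.png

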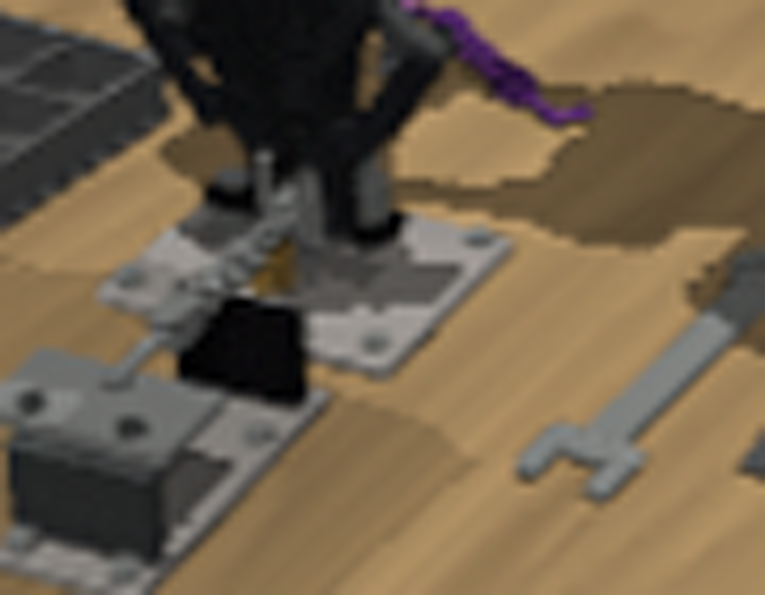

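```bash
python3 - <<'E'
from h import *
np.set_printoptions(precision=4,suppress=True)
s,c=load("pics/w15.png"); a=c["pixels"]
cv2.imwrite("pics/w15c.png",cv2.resize(a[255:320,225:285,::-1],None,fx=9,fy=9,interpolation=cv2.INTER_CUBIC))
f=lambda p:((p[0]-225)*9+4.5,(p[1]-255)*9+4.5)
print("pin head pred",f(proj(s,c,[.6612,-.0332,.062])),"shoulder",f(proj(s,c,[.6612,-.0332,.048])))
T=Ro.from_euler('xyz',s["tcp_rot"]).as_matrix()
for z in (.003,.006): print("eye pred",f(proj(s,c,T@[-.03,.0008,z]+s["tcp_pos"])),T@[-.03,0,z]+s["tcp_pos"])
E
```

```text
pin head pred (np.float64(302.64842089074386), np.float64(549.1384191756364)) shoulder (np.float64(300.7637184077378), np.float64(390.7572015228337))
eye pred (np.float64(276.8698431825171), np.float64(419.8732897989772)) [ 0.6582 -0.0159  0.0693]
eye pred (np.float64(276.8153817340095), np.float64(386.68603499205165)) [ 0.6582 -0.0162  0.0663]
```

View pics/w15c.png

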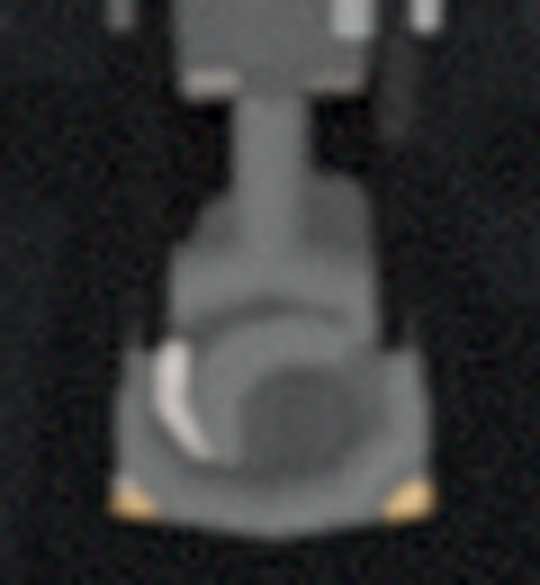

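```bash
python3 - <<'E'
from h import *
np.set_printoptions(precision=4,suppress=True)
s,c=load("pics/w15.png")
print("pin head",tool(s,[.6612,-.0332,.062]),"base",tool(s,[.6612,-.0332,.048]))
print("eye height .0665", tool(s,onz(s,c,(225+(273)/9-.5,255+395/9-.5),.0665)), onz(s,c,(225+(273)/9-.5,255+395/9-.5),.0665))
print(tool(s,onz(s,c,(225+(300)/9-.5,255+415/9-.5),.052)))
E
```

```text
pin head [-0.0466  0.0025  0.0118] base [-0.0453  0.0025  0.0257]
eye height .0665 [-0.0304  0.0006  0.0058] [ 0.6588 -0.0166  0.0665]
[-0.0441  0.0024  0.0216]
```

By the wrist view the eye is at tool (−30.4, 0.6) mm and the pin at (−47, 2.5) mm. Move: 16.6 mm back, 1.8 mm sideways, still above the head.

```bash
python3 -m creep '[{"grip":0,"x":-0.002,"y":0.0003,"z":0,"wx":0,"wy":0,"wz":0},{"grip":0,"x":-0.004,"y":0.0006,"z":0,"wx":0,"wy":0,"wz":-0.1},{"grip":0,"x":-0.007,"y":0.0009,"z":0,"wx":0,"wy":0,"wz":-0.2},{"grip":0,"x":-0.01,"y":0.0012,"z":0,"wx":0,"wy":0,"wz":-0.3},{"grip":0,"x":-0.013,"y":0.0015,"z":0,"wx":0,"wy":0,"wz":-0.3},{"grip":0,"x":-0.015,"y":0.0017,"z":0,"wx":0,"wy":0,"wz":-0.3},{"grip":0,"x":-0.0166,"y":0.0018,"z":0,"wx":0,"wy":0,"wz":-0.3},{"grip":0,"x":-0.0166,"y":0.0018,"z":0,"wx":0,"wy":0,"wz":-0.3},{"grip":0,"x":-0.0166,"y":0.0018,"z":0,"wx":0,"wy":0,"wz":-0.3},{"grip":0,"x":-0.0166,"y":0.0018,"z":0,"wx":0,"wy":0,"wz":-0.3}]'
python3 - <<'E'
from h import *
s,c=snap("wrist","pics/w16.png"); print(s["clock"],s["tcp_pos"],np.degrees(s["tcp_rot"]),s["force"],s["moment"],s["width"])
print(tool(s,[.6612,-.0332,.062]))
cv2.imwrite("pics/w16c.png",cv2.resize(c["pixels"][255:320,225:285,::-1],None,fx=9,fy=9,interpolation=cv2.INTER_CUBIC))
s,c=snap("side","pics/s16.png")
cv2.imwrite("pics/s16c.png",cv2.resize(c["pixels"][165:235,190:280,::-1],None,fx=8.5,fy=8.5,interpolation=cv2.INTER_CUBIC))
E
```

```text
clock: 20.0
tcp_pos: [0.6587, -0.0014, 0.0706]
tcp_rot: [-3.138, 0.09, 1.61]
force: [-0.4, 8.7, -2.2]
width: 0.0103
20.0 [ 0.65868034 -0.00142695  0.0706469 ] [-179.80767703    5.14187656   92.26447752] [-0.37666275  8.67143544 -2.16932766] [ 1.35576512  0.03047518 -0.05464043] 0.010263219864561765
[-0.03094468  0.00130075  0.01146208]
```

View pics/w16c.png

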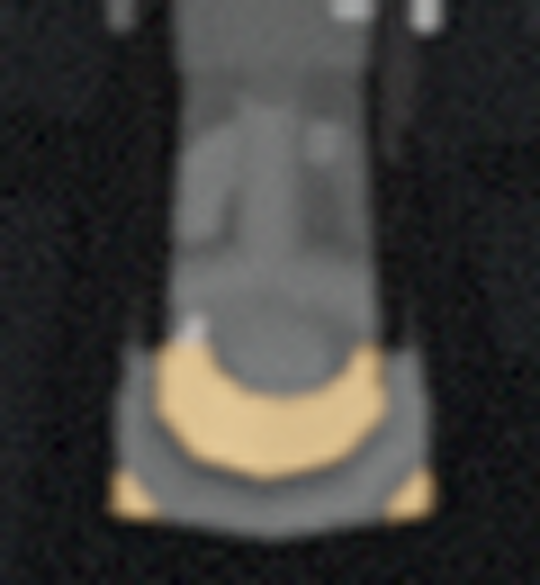

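View pics/s16c.png

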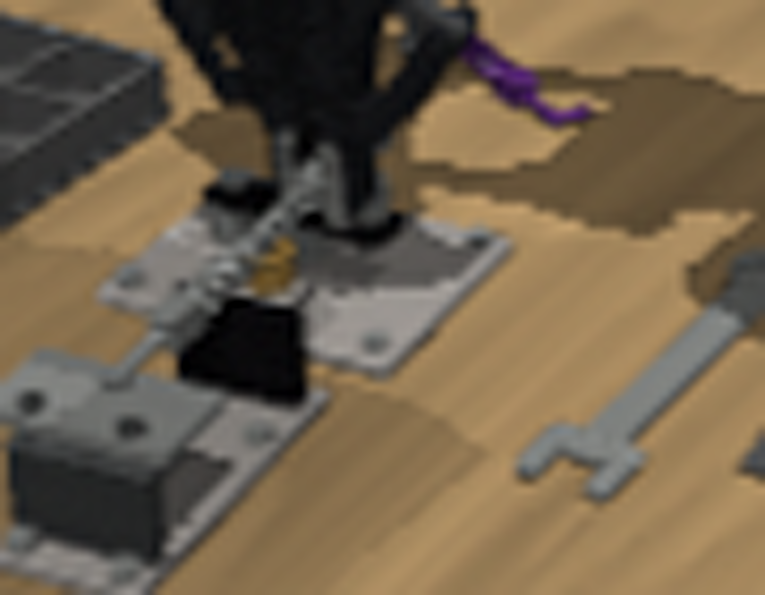

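The pin's head shows inside the eye: head centre at u≈282 in the crop, eye centre at ≈270. I shift 0.7 mm sideways, then lower and level in two stages.

```bash
python3 -m creep '[{"grip":0,"x":0,"y":0.0007,"z":0,"wx":0,"wy":0,"wz":0},{"grip":0,"x":0,"y":0.0007,"z":0.0008,"wx":0,"wy":0.35,"wz":0},{"grip":0,"x":0,"y":0.0007,"z":0.0016,"wx":0,"wy":0.7,"wz":0},{"grip":0,"x":0,"y":0.0007,"z":0.0025,"wx":0,"wy":1.1,"wz":0},{"grip":0,"x":0,"y":0.0007,"z":0.0034,"wx":0,"wy":1.5,"wz":0},{"grip":0,"x":0,"y":0.0007,"z":0.0043,"wx":0,"wy":1.9,"wz":0},{"grip":0,"x":0,"y":0.0007,"z":0.0052,"wx":0,"wy":2.3,"wz":0},{"grip":0,"x":0,"y":0.0007,"z":0.006,"wx":0,"wy":2.6,"wz":0},{"grip":0,"x":0,"y":0.0007,"z":0.006,"wx":0,"wy":2.6,"wz":0},{"grip":0,"x":0,"y":0.0007,"z":0.006,"wx":0,"wy":2.6,"wz":0}]'
python3 - <<'E'
from h import *
s,c=snap("wrist","pics/w17.png"); print(s["clock"],s["tcp_pos"],np.degrees(s["tcp_rot"]),s["force"],s["moment"],s["width"])
cv2.imwrite("pics/w17c.png",cv2.resize(c["pixels"][255:320,225:285,::-1],None,fx=9,fy=9,interpolation=cv2.INTER_CUBIC))
E
```

```text
clock: 21.35
tcp_pos: [0.6591, -0.002, 0.0647]
tcp_rot: [-3.138, 0.044, 1.61]
force: [-0.5, 8.4, -1.2]
width: 0.0103
21.35 [ 0.65912065 -0.00200553  0.06473182] [-179.76944952    2.54468758   92.26008107] [-0.46813044  8.39132515 -1.21047438] [ 1.36289611  0.03355022 -0.00960377] 0.010298183115526672
```

View pics/w17c.png

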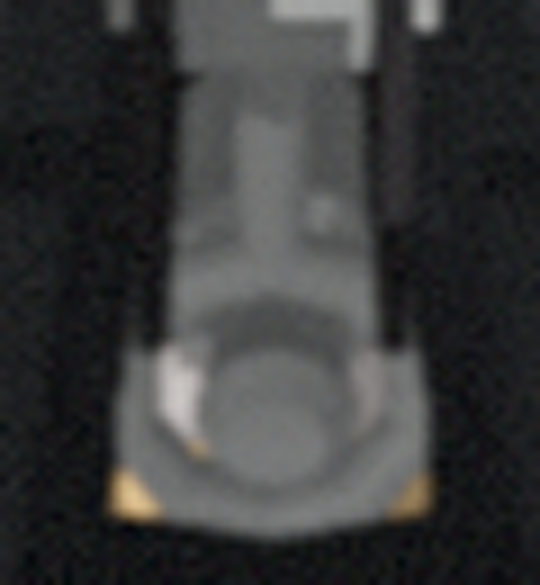

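The head is now centred inside the eye (275,~400) with no contact. Second stage down, 1 mm further back.

```bash
python3 -m creep '[{"grip":0,"x":-0.001,"y":0.0001,"z":0,"wx":0,"wy":0,"wz":0},{"grip":0,"x":-0.001,"y":0.0001,"z":0.001,"wx":0,"wy":0.4,"wz":0},{"grip":0,"x":-0.001,"y":0.0001,"z":0.002,"wx":0,"wy":0.8,"wz":0},{"grip":0,"x":-0.001,"y":0.0001,"z":0.003,"wx":0,"wy":1.2,"wz":0},{"grip":0,"x":-0.001,"y":0.0001,"z":0.004,"wx":0,"wy":1.6,"wz":0},{"grip":0,"x":-0.001,"y":0.0001,"z":0.005,"wx":0,"wy":2.1,"wz":0},{"grip":0,"x":-0.001,"y":0.0001,"z":0.006,"wx":0,"wy":2.6,"wz":0},{"grip":0,"x":-0.001,"y":0.0001,"z":0.007,"wx":0,"wy":3.0,"wz":0},{"grip":0,"x":-0.001,"y":0.0001,"z":0.0075,"wx":0,"wy":3.2,"wz":0},{"grip":0,"x":-0.001,"y":0.0001,"z":0.0075,"wx":0,"wy":3.2,"wz":0}]'
python3 - <<'E'
from h import *
s,c=snap("wrist","pics/w18.png"); print(s["clock"],s["tcp_pos"],np.degrees(s["tcp_rot"]),s["force"],s["moment"],s["width"])
cv2.imwrite("pics/w18c.png",cv2.resize(c["pixels"][255:320,225:285,::-1],None,fx=9,fy=9,interpolation=cv2.INTER_CUBIC))
s,c=snap("side","pics/s18.png")
cv2.imwrite("pics/s18c.png",cv2.resize(c["pixels"][165:235,190:280,::-1],None,fx=8.5,fy=8.5,interpolation=cv2.INTER_CUBIC))
E
```

```text
clock: 22.65
tcp_pos: [0.6593, -0.0034, 0.0581]
tcp_rot: [-3.138, -0.011, 1.61]
force: [0.4, 8.8, 2.0]
width: 0.01
22.65 [ 0.65926751 -0.0034287   0.05809766] [-179.78063922   -0.64880798   92.25869418] [0.43444226 8.82572345 2.02346036] [1.31456743 0.14628897 0.01487276] 0.010017925195308376
```

View pics/w18c.png

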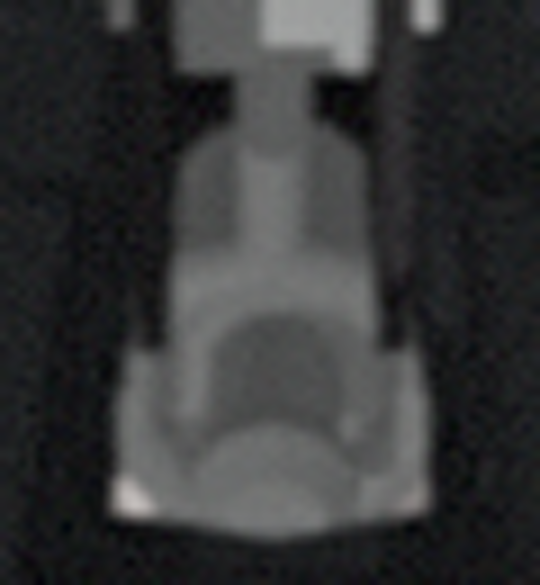

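View pics/s18c.png

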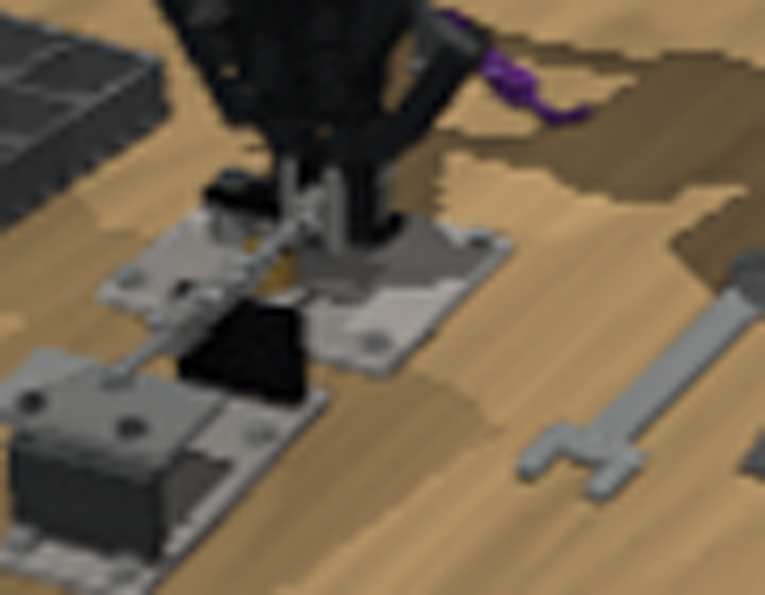

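The eye is down around the shaft, with the head (270,470) now above and in front of the ring. I ease forward so that the spring draws the lever in, then open.

```bash
python3 -m creep '[{"grip":0,"x":0.001,"y":0,"z":0.0003,"wx":0,"wy":0,"wz":0},{"grip":0,"x":0.002,"y":0,"z":0.0005,"wx":0,"wy":0,"wz":0},{"grip":0,"x":0.003,"y":0,"z":0.0005,"wx":0,"wy":0,"wz":0},{"grip":0,"x":0.004,"y":0,"z":0.0005,"wx":0,"wy":0,"wz":0},{"grip":0,"x":0.005,"y":0,"z":0.0005,"wx":0,"wy":0,"wz":0},{"grip":0,"x":0.006,"y":0,"z":0.0005,"wx":0,"wy":0,"wz":0},{"grip":0,"x":0.007,"y":0,"z":0.0005,"wx":0,"wy":0,"wz":0},{"grip":0,"x":0.008,"y":0,"z":0.0005,"wx":0,"wy":0,"wz":0},{"grip":0,"x":0.009,"y":0,"z":0.0005,"wx":0,"wy":0,"wz":0},{"grip":0,"x":0.009,"y":0,"z":0.0005,"wx":0,"wy":0,"wz":0}]'
python3 - <<'E'
from h import *
s,c=snap("wrist","pics/w19.png"); print(s["clock"],s["tcp_pos"],np.degrees(s["tcp_rot"]),s["force"],s["moment"],s["width"])
cv2.imwrite("pics/w19b.png",cv2.resize(c["pixels"][:,:,::-1],None,fx=1.55,fy=1.55,interpolation=cv2.INTER_CUBIC))
cv2.imwrite("pics/w19c.png",cv2.resize(c["pixels"][255:320,225:285,::-1],None,fx=9,fy=9,interpolation=cv2.INTER_CUBIC))
E
```

```text
clock: 24.0
tcp_pos: [0.659, 0.0049, 0.058]
tcp_rot: [-3.138, -0.01, 1.611]
force: [-1.4, 6.3, 3.4]
width: 0.0101
24.0 [0.65895099 0.0048732  0.05795174] [-179.7930474    -0.56501157   92.28585811] [-1.38364973  6.2651805   3.38950326] [ 1.05645148  0.32729373 -0.01441734] 0.010101779749121291
```

View pics/w19c.png

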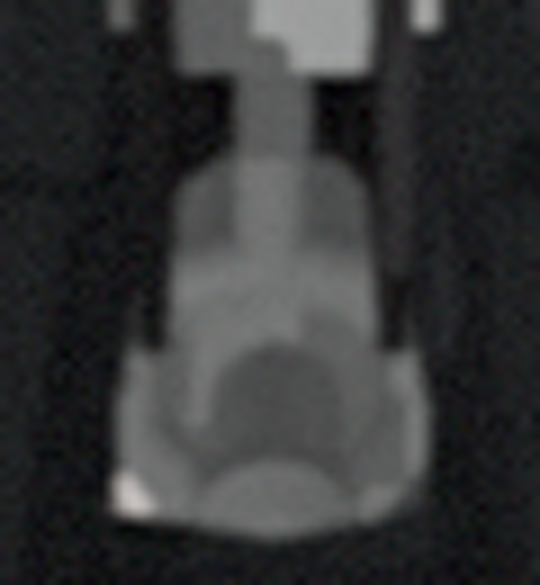

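View pics/w19b.png

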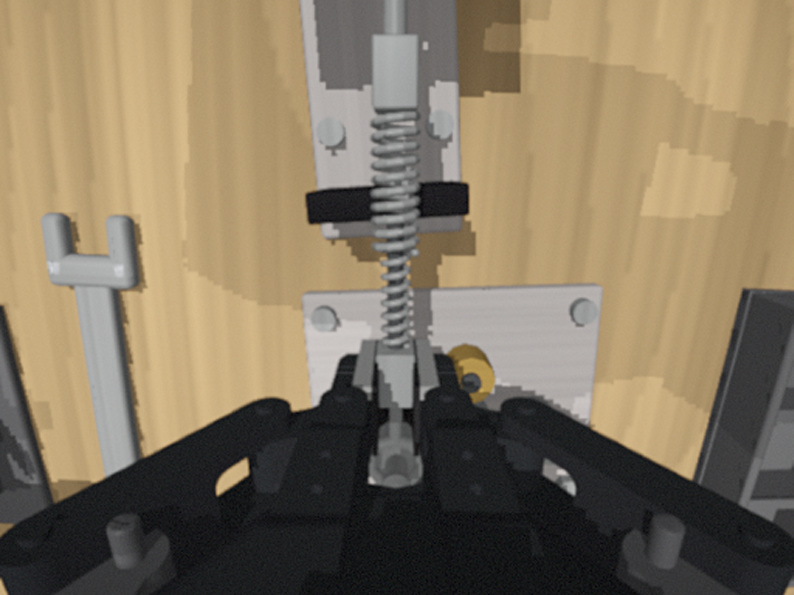

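The pin follows the eye. Opening in place.

```bash
python3 -m creep '[{"grip":0.15,"x":0,"y":0,"z":0,"wx":0,"wy":0,"wz":0},{"grip":0.2,"x":0,"y":0,"z":0,"wx":0,"wy":0,"wz":0},{"grip":0.25,"x":0,"y":0,"z":0,"wx":0,"wy":0,"wz":0},{"grip":0.35,"x":0,"y":0,"z":0,"wx":0,"wy":0,"wz":0},{"grip":0.45,"x":0,"y":0,"z":0,"wx":0,"wy":0,"wz":0},{"grip":0.45,"x":0,"y":0,"z":0,"wx":0,"wy":0,"wz":0},{"grip":0.45,"x":0,"y":0,"z":0,"wx":0,"wy":0,"wz":0},{"grip":0.45,"x":0,"y":0,"z":0,"wx":0,"wy":0,"wz":0},{"grip":0.45,"x":0,"y":0,"z":-0.003,"wx":0,"wy":0,"wz":0},{"grip":0.45,"x":0,"y":0,"z":-0.006,"wx":0,"wy":0,"wz":0}]'
python3 - <<'E'
from h import *
s,c=snap("wrist","pics/w20.png"); print(s["clock"],s["tcp_pos"],np.degrees(s["tcp_rot"]),s["force"],s["moment"],s["width"])
cv2.imwrite("pics/w20b.png",cv2.resize(c["pixels"][:,:,::-1],None,fx=1.55,fy=1.55,interpolation=cv2.INTER_CUBIC))
E
```

```text
clock: 25.3
tcp_pos: [0.6602, 0.0041, 0.0639]
tcp_rot: [-3.14, -0.009, 1.611]
force: [0.6, 0.4, 0.6]
width: 0.0383
25.3 [0.66021781 0.00408541 0.06392835] [-179.93421133   -0.49414705   92.28368977] [0.62941744 0.42982268 0.5762547 ] [-0.04245408  0.0744804   0.01578928] 0.03833509679455313
```

View pics/w20b.png

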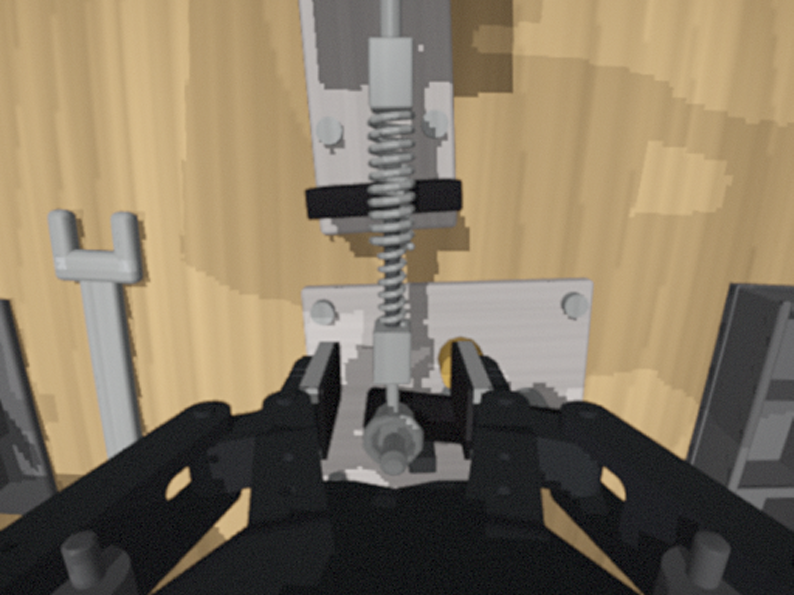

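The eye is on the pin, below its head, and the spring has drawn the lever in. I rise straight up and back off for the check.

```bash
python3 -m creep '[{"grip":0.45,"x":0,"y":0,"z":-0.01,"wx":0,"wy":0,"wz":0},{"grip":0.45,"x":0,"y":0,"z":-0.025,"wx":0,"wy":0,"wz":0},{"grip":0.45,"x":0,"y":0,"z":-0.045,"wx":0,"wy":0,"wz":0},{"grip":0.45,"x":-0.02,"y":0,"z":-0.06,"wx":0,"wy":0,"wz":0},{"grip":0.6,"x":-0.04,"y":0,"z":-0.07,"wx":0,"wy":0,"wz":0},{"grip":0.8,"x":-0.055,"y":0,"z":-0.075,"wx":0,"wy":0,"wz":0},{"grip":1,"x":-0.06,"y":0,"z":-0.075,"wx":0,"wy":0,"wz":0},{"grip":1,"x":-0.06,"y":0,"z":-0.075,"wx":0,"wy":0,"wz":0},{"grip":1,"x":-0.06,"y":0,"z":-0.075,"wx":0,"wy":0,"wz":0},{"grip":1,"x":-0.06,"y":0,"z":-0.075,"wx":0,"wy":0,"wz":0}]'
python3 - <<'E'
from h import *
s,c=snap("wrist","pics/w21.png"); print(s["clock"],s["tcp_pos"],np.degrees(s["tcp_rot"]),s["force"])
cv2.imwrite("pics/w21b.png",cv2.resize(c["pixels"][:,:,::-1],None,fx=1.55,fy=1.55,interpolation=cv2.INTER_CUBIC))
cv2.imwrite("pics/w21c.png",cv2.resize(c["pixels"][95:225,195:345,::-1],None,fx=4.5,fy=4.5,interpolation=cv2.INTER_CUBIC))
s,c=snap("side","pics/s21.png")
cv2.imwrite("pics/s21c.png",cv2.resize(c["pixels"][165:235,190:280,::-1],None,fx=8.5,fy=8.5,interpolation=cv2.INTER_CUBIC))
snap("top","pics/t21.png")
E
```

```text
clock: 26.6
tcp_pos: [0.6625, -0.0559, 0.1377]
tcp_rot: [-3.139, -0.009, 1.611]
force: [-0.4, 0.8, 0.4]
width: 0.0853
26.6 [ 0.66246062 -0.05585468  0.13772301] [-179.87967585   -0.51610788   92.32649381] [-0.42924338  0.81253584  0.38797642]
```

View pics/w21b.png

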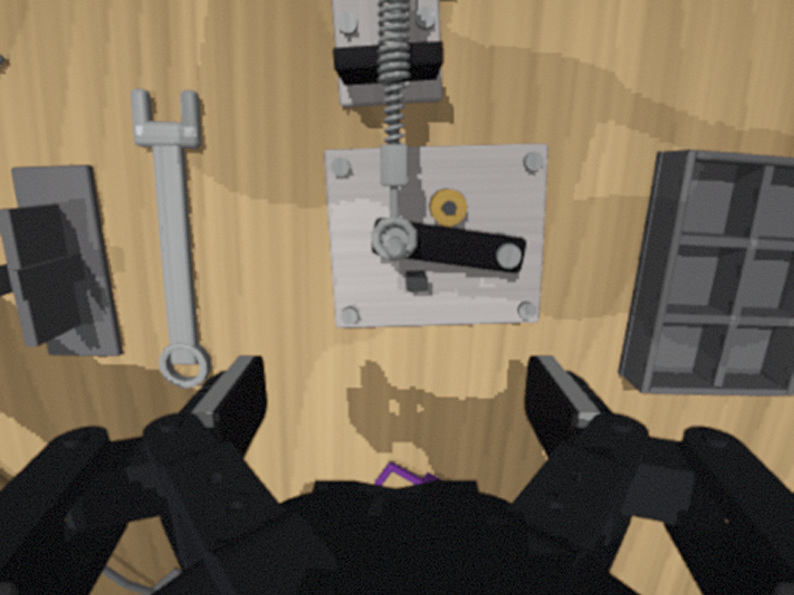

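View pics/w21c.png

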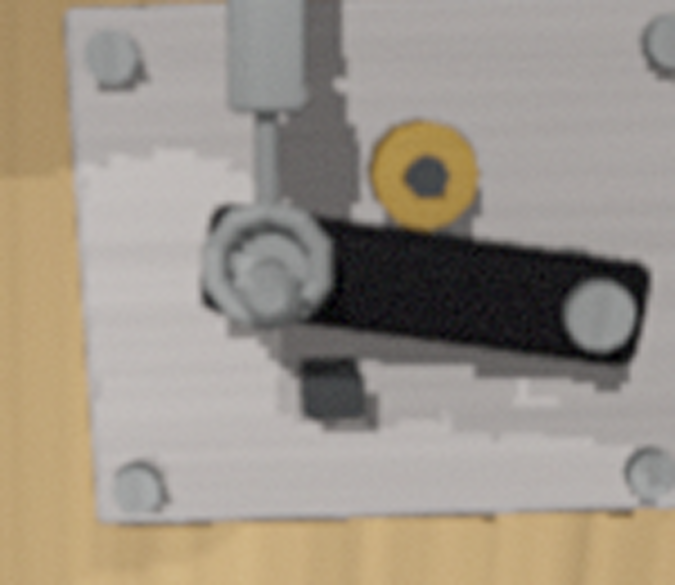

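View pics/s21c.png

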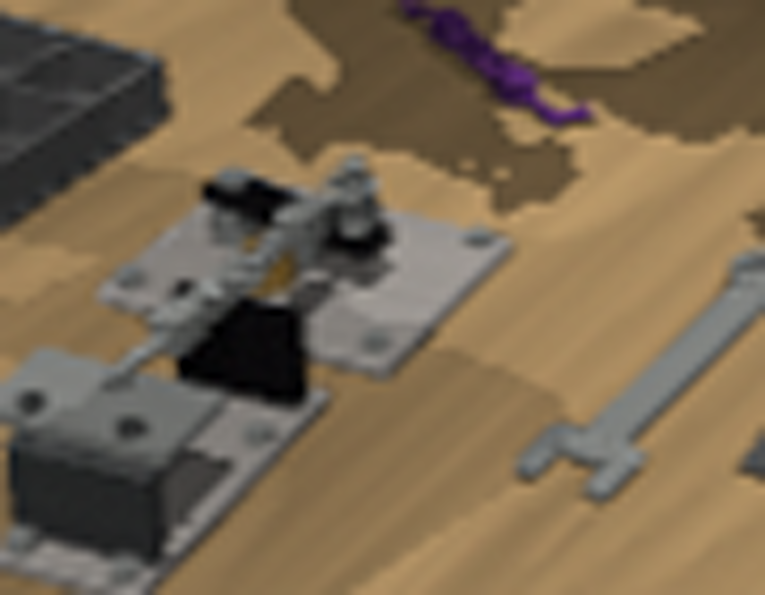

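View pics/t21.png

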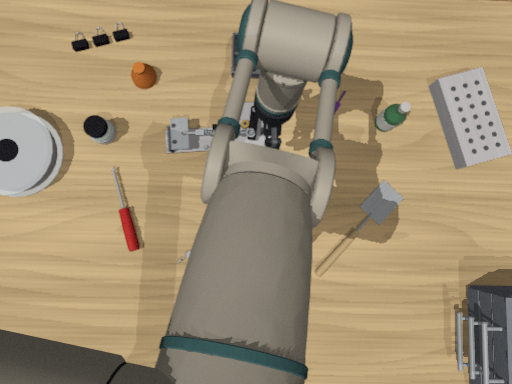

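```bash
python3 - <<'E'
from h import *
np.set_printoptions(precision=4,suppress=True)
s,c=load("pics/w21.png")
W=lambda u,v,z:onz(s,c,(195+(u+.5)/4.5-.5,95+(v+.5)/4.5-.5),z)
h=W(270,287,.062); p=W(600,316,.048); print("head",h,"pivot",p)
for z in (.050,.054,.060): print(z,"eye",W(268,265,z), "diam", np.linalg.norm(W(203,265,z)-W(334,265,z)))
a=np.arctan2(*(h-p)[[1,0]]); b=np.arctan2(-.0331+.0274,.6612-.7171); print("lever turn",a,b,(a-b+np.pi)%(2*np.pi)-np.pi)
E
```

```text
head [ 0.6613 -0.0229  0.062 ] pivot [ 0.7176 -0.0278  0.048 ]
0.05 eye [ 0.6609 -0.0212  0.05  ] diam 0.021755264147874688
0.054 eye [ 0.6609 -0.0206  0.054 ] diam 0.021339905123129704
0.06 eye [ 0.6609 -0.0197  0.06  ] diam 0.02071686658601217
lever turn 3.054958859048519 -3.0399760666047375 -0.18825038152633056
```

The lever has turned 0.16–0.19 rad: the pin moved 10 mm towards the bracket, so it is closed against the brass roller. One last look at the hook end.

```bash
python3 -m creep '[{"grip":1,"x":0.01,"y":0,"z":-0.01,"wx":0,"wy":0,"wz":0},{"grip":1,"x":0.025,"y":0,"z":-0.02,"wx":0,"wy":0,"wz":0},{"grip":1,"x":0.045,"y":0,"z":-0.03,"wx":0,"wy":0,"wz":0},{"grip":1,"x":0.065,"y":0,"z":-0.03,"wx":0,"wy":0,"wz":0},{"grip":1,"x":0.085,"y":0,"z":-0.03,"wx":0,"wy":0,"wz":0},{"grip":1,"x":0.1,"y":0,"z":-0.03,"wx":0,"wy":0,"wz":0},{"grip":1,"x":0.11,"y":0,"z":-0.03,"wx":0,"wy":0,"wz":0},{"grip":1,"x":0.11,"y":0,"z":-0.03,"wx":0,"wy":0,"wz":0},{"grip":1,"x":0.11,"y":0,"z":-0.03,"wx":0,"wy":0,"wz":0},{"grip":1,"x":0.11,"y":0,"z":-0.03,"wx":0,"wy":0,"wz":0}]'
python3 - <<'E'
from h import *
s,c=snap("wrist","pics/w22.png"); print(s["clock"],s["tcp_pos"],s["force"])
cv2.imwrite("pics/w22b.png",cv2.resize(c["pixels"][:,:,::-1],None,fx=1.55,fy=1.55,interpolation=cv2.INTER_CUBIC))
E
```

```text
clock: 28.0
tcp_pos: [0.6584, 0.0524, 0.169]
tcp_rot: [-3.14, -0.008, 1.61]
force: [-1.2, -0.3, -0.6]
width: 0.0853
28.0 [0.65840927 0.05244126 0.16904824] [-1.24611587 -0.26988435 -0.59629518]
```

View pics/w22b.png

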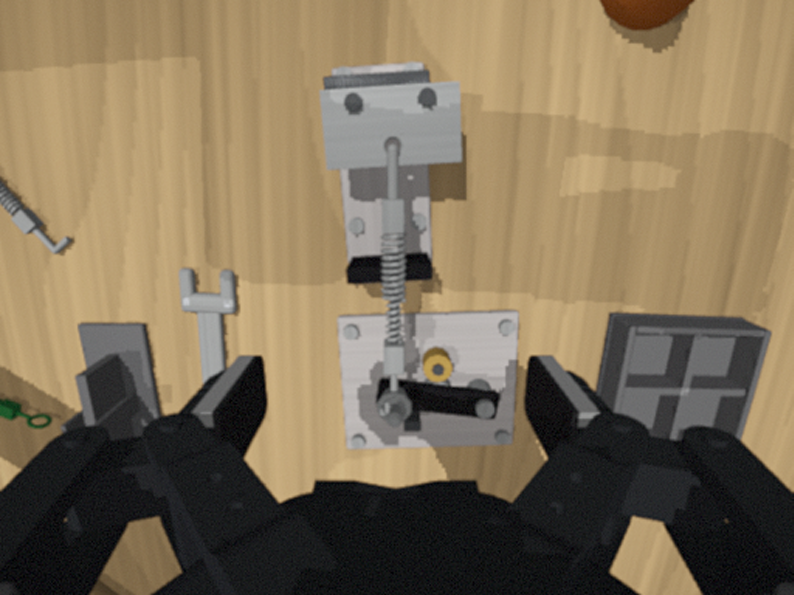

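The hook is in the hole (392,145), the spring is stretched taut to the pin (394,405), the lever is closed and the arm is clear. Handing in.

```bash
python3 -c "
from station import *
print(finish_job())"
```

```text
the job is handed in; nothing more can be done
None
```

The spring is hooked into the bracket tab, its eye is on the idler lever's pin under the head, and it holds the lever closed. I handed the job in at about 28 s of the 64 s allowed; no verdict came back.

- **Hook:** I found the hole by sight with the wrist camera and lowered the leg into it in small steps, checking the force at each stop. There was no contact until the bar landed on the tab, where the force read 4–5 N. In the last picture the leg is still in the hole with the bar on the tab.
- **Stretch:** The gripper pulled the eye block back about 40 mm, so the spring's greatest stretch was about 39 mm against the 58 mm limit. Its pull read 8–9 N, as expected at that length.
- **Eye and lever:** After release the pin had moved 10 mm towards the bracket. The lever had turned about 0.16–0.19 rad and rests against the brass roller. The eye lies around the pin below the head; I judged its height from one wrist view and the side view only.
- **Surroundings:** I touched none of the bystanders, and those I could see in the last pictures had not moved. The arm hid parts of the final top view. It ended well clear of everything, with force readings near zero.

**Checks that disagreed:** the top and wrist cameras differed by 3–5 mm on the pin's x position. I went by two consistent wrist views and then by seeing the pin's head through the eye. My first move command was refused because its rows lacked some keys; nothing moved.

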